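# Close up the crystal tray at a mineral-fair stall

### The job

Close up the crystal tray for the night: lay every crystal point that is out on the grey pad into the display tray, each lying flat in a pocket of its own. Only when all are in, lift the blue dust cover off its deep hook and set it squarely over the tray so that it stands fully down on the ledge all round. Leave the geode, the tub and the bowl where they are.

Things in the scene. Friction and masses are not known exactly. Their poses are not given: they have to be found in the camera images.
- stone1_mid (a point): the centre of a purple polished crystal point lying on its side: a square bar 32 x 32 mm, 80 mm long with both ends tapered over the last 10 mm, about 0.2 kg. x = its long axis (its ends are alike, and so are its four long sides). Not every stone is there each time.
- stone2_mid (a point): the centre of a dark green polished crystal point lying on its side: a square bar 32 x 32 mm, 80 mm long with both ends tapered over the last 10 mm, about 0.2 kg. x = its long axis (its ends are alike, and so are its four long sides). Not every stone is there each time.
- stone3_mid (a point): the centre of a pink polished crystal point lying on its side: a square bar 32 x 32 mm, 80 mm long with both ends tapered over the last 10 mm, about 0.2 kg. x = its long axis (its ends are alike, and so are its four long sides). Not every stone is there each time.
- stone4_mid (a point): the centre of a amber yellow polished crystal point lying on its side: a square bar 32 x 32 mm, 80 mm long with both ends tapered over the last 10 mm, about 0.2 kg. x = its long axis (its ends are alike, and so are its four long sides). Not every stone is there each time.
- stone5_mid (a point): the centre of a turquoise blue polished crystal point lying on its side: a square bar 32 x 32 mm, 80 mm long with both ends tapered over the last 10 mm, about 0.2 kg. x = its long axis (its ends are alike, and so are its four long sides). Not every stone is there each time.
- stone6_mid (a point): the centre of a rust red polished crystal point lying on its side: a square bar 32 x 32 mm, 80 mm long with both ends tapered over the last 10 mm, about 0.2 kg. x = its long axis (its ends are alike, and so are its four long sides). Not every stone is there each time.
- pad: grey felt display pad, fixed, 300 (x) x 220 (y) x 6 mm thick, on which the stones lie at the start; origin at the centre of its underside, on the table top
- tray: display tray, fixed: white base plate 220 (x) x 246 (y) x 5 mm; on it a light wooden block 184 (x) x 210 (y) mm whose top is 19 mm above the table, with six pockets. The plate sticks out 18 mm round the block as a ledge for the cover. Origin: centre of the underside, on the table top; z up. Tray and hook stand may be on either side.
- tray_pockets (a point): centre of the tray at the height of the pocket floors (5 mm above the table), axes as the tray's. Six pockets, each 42 (x) x 90 (y) mm, 14 mm deep, open at the top; their centres at x = -62, 0, 62 mm and y = -51, 51 mm from here. A stone lies in one lengthwise along y and stands 18 mm proud of the block; seated, its centre is 16 mm above this point.
- hook_bed (a point): middle of the bed (top face) of the hook, 200 mm above the table, on a fixed dark steel stand. The hook is a flat strap 30 mm wide, 6 mm thick, level along x from the post (centre 130 mm to +x, no higher than the strap) to the upturned tip on the -x side. z up. Base plate 250 x 160 x 10 mm on the table, from 90 mm on the -x side to 160 mm on the +x side.
- hook_tip (a point): top edge of the hook's upturned tip, 40 mm above the bed and 28 mm from hook_bed to -x; the tip is 6 mm thick, 30 mm wide. The cover comes off towards -x of the hook.
- cover_grip (a point): centre of the wooden grip of the blue dust cover (about 0.45 kg). Grip: 26 (x) x 40 (y) x 44 (z) mm, on the middle of the crossbar, to be gripped from above across its 40 mm. 152 mm above the cover's lower rim, 30 mm above the crossbar's underside. Axes: the cover's own, z up as it hangs and as it stands on the tray, where it fits either way round.
- cover_bar (a point): middle of the underside of the cover's crossbar (along y, 12 mm wide, 8 mm thick), carried by two uprights at y = -54 and 54 mm, 75 mm above the cover's top. At the start it rests on the hook's bed, the strap passing under it; it must rise over 40 mm to pass the tip, but under 65 mm or the cover's top strikes the strap, then go out to the hook's -x.
- cover_rim (a point): centre of the cover's lower rim plane. The cover is a box open below, 206 (x) x 232 (y) mm outside, 47 mm high, inside 196 x 222 mm and 42 mm deep: it goes over the tray's block with 6 mm to spare on each side and its rim then stands on the tray's ledge, 5 mm above the table.
- geode: bystander: amethyst cluster, about 100 mm across and 90 mm high; origin at the centre of its underside
- tub: bystander: white open tub 80 x 110 x 50 mm; origin at the centre of its underside
- bowl: bystander: blue ceramic bowl, 90 mm across, 35 mm high; origin at the centre of its underside
Things that resemble listed ones, but are neither listed nor needed, are in the scene too. Leave any white look-alike of the part that bears stone6_mid alone.

How it is judged:
On the way, in this order (a step that is already met when the one before it is completed fails the run):
1. every stone present lies flat in a pocket of its own (x of stone1_mid in the frame of tray between -0.085 and 0.085 m and y of stone1_mid in the frame of tray between -0.1 and 0.1 m and z of each of stone1_mid, stone2_mid, stone3_mid, stone4_mid, stone5_mid, stone6_mid in the frame of tray below 0.026 m and angle between the x axis of each of stone1_mid, stone2_mid, stone3_mid, stone4_mid, stone5_mid, stone6_mid and the y axis of tray, either way round below 0.3 rad and x of stone2_mid in the frame of tray between -0.085 and 0.085 m and y of stone2_mid in the frame of tray between -0.1 and 0.1 m and x of stone3_mid in the frame of tray between -0.085 and 0.085 m and y of stone3_mid in the frame of tray between -0.1 and 0.1 m and x of stone4_mid in the frame of tray between -0.085 and 0.085 m and y of stone4_mid in the frame of tray between -0.1 and 0.1 m and x of stone5_mid in the frame of tray between -0.085 and 0.085 m and y of stone5_mid in the frame of tray between -0.1 and 0.1 m and x of stone6_mid in the frame of tray between -0.085 and 0.085 m and y of stone6_mid in the frame of tray between -0.1 and 0.1 m), for 0.2 s.
2. the cover is taken off the hook and clear of it (horizontal distance between cover_grip and hook_bed above 0.1 m), for 0.1 s.
At the end, for the whole second after the job is handed in: Each stone present lies flat in a pocket (centre at most 26 mm up, within 0.3 rad of lengthwise); the cover stands on the ledge: grip within 12 mm of the tray's centre in x and y, 153 to 161 mm up, tilt under 0.05, turned under 0.1 rad off the tray; geode, tub, bowl moved under 30 mm (all of step 1 and x of cover_grip in the frame of tray between -0.012 and 0.012 m and y of cover_grip in the frame of tray between -0.012 and 0.012 m and z of cover_grip in the frame of tray between 0.153 and 0.161 m and angle between cover_grip's own z axis and vertical below 0.05 rad and angle between the x axis of cover_grip and the x axis of tray, either way round below 0.1 rad and distance of each of geode, tub, bowl from where it was at the start of the episode below 0.03 m); the robot touches nothing.
It fails at once if geode shoved aside by more than 30 mm (distance of geode from where it was at the start of the episode above 0.03 m).
It fails at once if tub shoved aside by more than 30 mm (distance of tub from where it was at the start of the episode above 0.03 m).
It fails at once if bowl shoved aside by more than 30 mm (distance of bowl from where it was at the start of the episode above 0.03 m).
Of stone1, stone2, stone3, stone4, stone5, stone6 only 4 to 6 are there at a start; the rules pass over those that are not, and their reading is None.
At some moment in a run one of stone1, stone2, stone3, stone4, stone5, stone6 may be knocked a few centimetres aside while the robot is not near it.
Once in a run the grip may slacken for a moment while it holds something.
It also fails if it takes over 210 s, if anything falls off the work surface, if the arm or the gripper's body presses on something with over 40 N, if the wrist force passes 120 N, or if a joint passes its speed limit or range.

### The arm

A 6-joint arm with a two-finger parallel gripper is mounted at the origin on the work surface. World frame = base frame: x ahead of the robot, y to its left, z up, the work surface at z = 0. Lengths are in m, angles in rad, forces in N, time in s.
With the tool pointing down it reaches from about 0.4 to 0.825 m from the base axis. Payload 7 kg.
Tool frame: the origin (TCP) lies between the finger pads; the fingertips stand 22 mm ahead of it and the grasp point (between the pads) lies 3 mm ahead of it (tip_reach is the distance from the TCP to the fingertips, in m); z points along the fingers, x is the direction in which the jaws open and shut, and the axes are right-handed (so a half turn about z gives the same grasp; the last joint's range is limited). The gripper opens to 88 mm and grips with 3 to 60 N. Pads are 19 mm wide; open, the fingers measure 130 mm over their backs; the gripper's body (78 mm by 193 mm) begins 47 mm behind the grasp point.
Start: joints at [1.543, 0.359, 0.012, 0, -1.224, -0.288], TCP at [0.21, 0.642, 0.249] pointing down, gripper open.
Joint ranges: [-3.07, 3.07], [-1.43, 2.12], [-1.02, 1.25], [-3.03, 1.67], [-3.05, -0], [-3.03, 3.03]. Speed limits (rad/s): [2.39, 2.39, 3.01, 3.14, 3.14, 3.14].

### API

Orientations are given as a rotation vector (axis times angle).
In Python, from station import get_state, get_image, calibration, sign_off, recognise, outline_of, spot_point, tip_reach gives the robot as it stands.
- The arm moves only by the tool play_rows, never from a script. Its argument "rows" is a list of rows, each an object of numbers: "dx", "dy", "dz": the shift along the world's x, y, z as a fraction of full scale; "twist": the turn about the world's z as a fraction of full scale; "hand": the gripper command: -1 is fully open, 1 is shut, values between are in proportion. A call has 1 to 12 rows; each row is the pose to reach, as a shift and turn from the pose commanded when the call began; what a row does not reach only later rows make up. Full scale, the value 1, is 0.15 m for a shift and 90 degrees for a turn. A row lasts 1/10 s, in which the tool goes at most 50 mm and 8.59 degrees, less where a joint would pass 70% of its speed; a pose out of reach is approached as far as the arm can. A call with a number of a shift or a turn outside -1 to 1 is refused whole. A call with a gripper value outside its range is refused whole. The fingers move at their own pace and stop on an object; "force" is the grip in N (left out, the last holds). Time passes only in rows, so rows that repeat a pose let the fingers close. It gives the time, the measured TCP pose, the force and the opening at its end, in the units of the state.
- get_state(): the state, without advancing time (a new reading comes with each control period).
- get_image(name): name is "scene" or "top" or "wrist"; returns the picture (480x640x3 uint8, red, green, blue); there is no depth.
- calibration(name): a dict with "fov_y" (degrees; the focal length in pixels is half the picture's height over the tangent of half this angle, whatever the lens; pixels are square), "cx", "cy" (the principal point, pixels), "R" (3x3) and "t" (3): a world point X has camera coordinates R X + t. Camera axes: x right, y down, z forward; pixel columns grow to the right and rows downward; lengths in m; the calibration is good to about 2 mm. A picture is of the moment at which its call begins: read the wrist's pose just before it. calibration takes no time and is no camera call; for the wrist camera it gives the pose at the moment of the call.
- sign_off(): hands the job in, once; it reports no verdict.
Trained networks look in the newest picture that a camera, given by its name, has taken for a name from the list of things; names that differ only in an ending like _2 or _b are one class to them, and where a whole thing is asked for, a point or a joint stands for the part that bears it (a point fixed in the world has none). Each returns a list of dicts, best first, with "confidence" (0 to 1); they miss things now and then, are a little off and sometimes report something else, mostly with a low value. They report only what shows in the picture. A call takes as long as a camera call. They do not tell look-alikes from the thing itself.
- recognise(camera, thing): "position" ([column, row] in pixels, amid what is visible of it).
- outline_of(camera, thing): "region" (480x640 bool, what is visible of it) and "position" ([column, row] in pixels, amid what is visible of it).
- spot_point(camera, thing): "position" ([column, row] in pixels: a listed point, or the origin of a listed thing).
The state is a dict: "clock": time; "joints": joint angles; "joint_vel": joint speeds; "tau": joint torques, N m; "tcp_pos": TCP position; "tcp_rot": TCP orientation; "force": force on the tool from outside, world axes, zero at the start; "ft_torque": the same for the moment, N m; "gripper_width": opening from 0.0 (shut) to 1.0 (fully open).
Only numpy, scipy, OpenCV 4.12 (cv2) and the standard library are available. Lean on these libraries where they do the work, as an engineer would, in place of code of your own. Each camera call takes 0.05 s, during which the arm holds its last target.

## Working session

There is one attempt and no reset: what is moved stays moved. The work goes in short steps, Python scripts to look and compute and a tool call to move; the robot and the scene stay as the last step left them, time stands still between calls to the robot, and variables do not carry over. Pictures are saved under pics/ and viewed, and the job is handed in when it is done.

Besides the shell and the picture viewer there is one more tool, called as a command line: name --argument value ..., lists and objects as JSON in quotes. play_rows: Moves the arm, as the interface text tells. Shift numbers are shares of 0.15 m and turn numbers shares of 90 degrees, none past 1 either way. Its arguments: {"type":"object","properties":{"rows":{"type":"array"},"force":{"type":"number"}},"required":["rows"]}

```bash
mkdir -p pics; ls; python3 - <<'E'
from station import *
import cv2,json
print(get_state())
for n in ["scene","top","wrist"]:
    im=get_image(n); cv2.imwrite(f"pics/a_{n}.png",im[:,:,::-1]); c=calibration(n); print(n,c)
E
```

```text
pics
{'clock': 0.0, 'joints': array([ 1.54308744e+00,  3.59425034e-01,  1.10463879e-02, -3.36107610e-04,
       -1.22410666e+00, -2.88073953e-01]), 'joint_vel': array([-0.00134757,  0.0010266 , -0.00010716,  0.00134817,  0.00028545,
       -0.00217152]), 'tau': array([-3.40914403e-04, -5.82726824e+01,  2.93048269e+01,  6.99672773e+00,
        6.92003465e-03, -1.63108357e-04]), 'tcp_pos': array([0.20953178, 0.64117241, 0.24759509]), 'tcp_rot': array([ 1.84362081e+00, -2.54216923e+00,  1.80044257e-03]), 'force': array([ 0.90434853,  0.16262843, -0.43365808]), 'ft_torque': array([0.01302393, 0.00343181, 0.00191815]), 'gripper_width': 0.9982047581773662}
scene {'fov_y': 44.357302299150604, 'cx': 316.44441199634076, 'cy': 240.15962438398006, 'R': array([[-0.74814207,  0.66351641, -0.00542367],
       [ 0.40295537,  0.44782441, -0.79817308],
       [-0.52717209, -0.59933236, -0.60240378]]), 't': array([ 0.40167517, -0.13980543,  1.77662282])}
top {'fov_y': 43.58666868429235, 'cx': 318.51499648493876, 'cy': 238.91187123133804, 'R': array([[-0.01706733, -0.99984427, -0.00448724],
       [-0.99103437,  0.01751139, -0.13245463],
       [ 0.13251259,  0.00218636, -0.99117891]]), 't': array([0.07459193, 0.61756697, 1.58660184])}
wrist {'fov_y': 68.6687077944924, 'cx': 321.44636503720756, 'cy': 243.62235838155573, 'R': array([[-0.31046025, -0.95058548,  0.00129733],
       [-0.91201564,  0.29824765,  0.28155961],
       [-0.2680334 ,  0.08622988, -0.95954286]]), 't': array([ 0.67527789, -0.03469753,  0.39070655])}
```

View pics/a_scene.png

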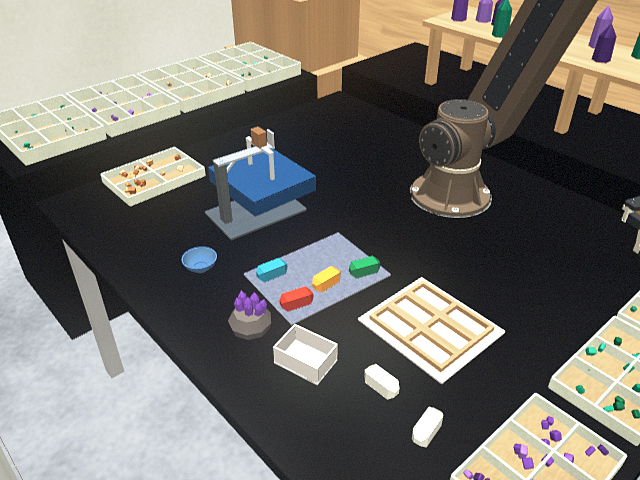

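View pics/a_top.png

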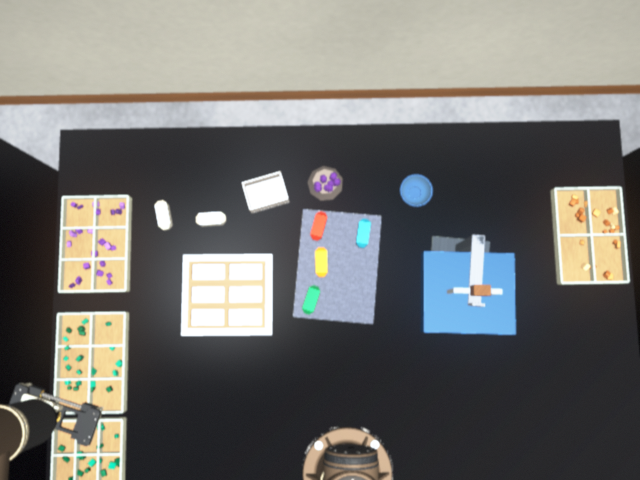

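View pics/a_wrist.png

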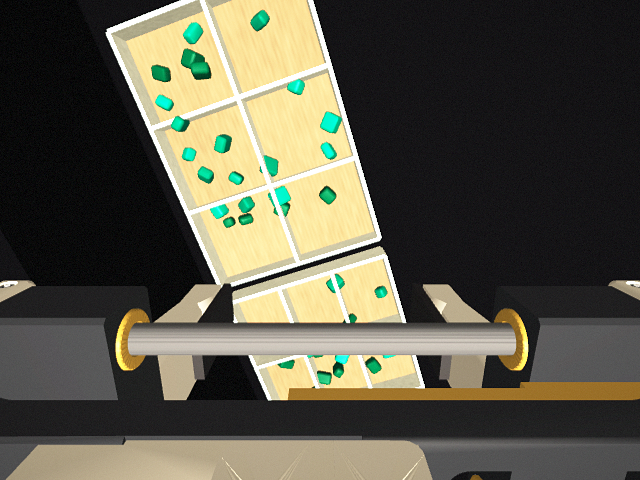

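```bash
cat > h.py <<'E'
from station import *
import cv2,numpy as np
def ray(cal,p):
    f=240/np.tan(np.radians(cal['fov_y'])/2)
    d=np.array([(p[0]-cal['cx'])/f,(p[1]-cal['cy'])/f,1.0])
    R=np.array(cal['R']);return -R.T@np.array(cal['t']),R.T@d
def unproj(cal,p,z):
    o,d=ray(cal,p);return o+d*(z-o[2])/d[2]
def proj(cal,X):
    f=240/np.tan(np.radians(cal['fov_y'])/2)
    c=np.array(cal['R'])@np.array(X)+np.array(cal['t'])
    return np.array([cal['cx']+f*c[0]/c[2],cal['cy']+f*c[1]/c[2]])
E
python3 - <<'E'
from h import *
np.set_printoptions(precision=4,suppress=True)
for cam in ["top","scene"]:
    get_image(cam);c=calibration(cam)
    for t,z in [("stone1_mid",.022),("stone2_mid",.022),("stone3_mid",.022),("stone4_mid",.022),("stone5_mid",.022),("stone6_mid",.022),("pad",0),("tray",0),("tray_pockets",.005),("hook_bed",.2),("hook_tip",.24),("cover_grip",.23),("cover_bar",.2),("geode",0),("tub",0),("bowl",0)]:
        for s in spot_point(cam,t)[:3]:
            print(cam,t,round(s['confidence'],2),np.array(s['position']),unproj(c,s['position'],z)[:2])
E
```

```text
top stone2_mid 0.63 [308.5 299.9] [0.4552 0.0939]
top stone4_mid 0.64 [320.8 260.8] [0.5609 0.0587]
top stone5_mid 0.72 [366.7 231. ] [ 0.6409 -0.0689]
top stone6_mid 0.94 [213.1 221.2] [0.6757 0.3537]
top stone6_mid 0.84 [162.9 217.5] [0.6886 0.4924]
top stone6_mid 0.53 [318.8 224.8] [0.6605 0.0624]
top pad 0.65 [336.8 267.3] [0.5443 0.0148]
top tray 0.67 [227.8 293.1] [0.4784 0.3159]
top tray_pockets 0.8 [224.2 293.8] [0.4764 0.325 ]
top hook_bed 0.67 [476.5 296.6] [ 0.4505 -0.315 ]
top hook_bed 0.21 [363.8 232.4] [ 0.6117 -0.0476]
top hook_tip 0.88 [480.1 301.7] [ 0.4372 -0.3125]
top cover_grip 0.92 [479.9 290.6] [ 0.4635 -0.316 ]
top cover_grip 0.15 [320.1 223.8] [0.6301 0.059 ]
top cover_bar 0.67 [479.8 287.2] [ 0.473  -0.3241]
top cover_bar 0.59 [321.6 263.2] [0.5378 0.057 ]
top geode 0.93 [324.1 185.9] [0.7745 0.0457]
top tub 0.78 [266.8 193.3] [0.7562 0.2071]
top bowl 0.78 [414.8 193.5] [ 0.7481 -0.2085]
scene stone2_mid 0.77 [363.2 265.6] [0.455  0.0841]
scene stone4_mid 0.97 [323.2 279.1] [0.564  0.0555]
scene stone5_mid 0.97 [269.2 271. ] [ 0.643  -0.0566]
scene stone5_mid
[... 230 characters left out ...]
.012 ]
scene pad 0.25 [251.2 325.7] [0.7771 0.0473]
scene tray 0.71 [428.6 325.5] [0.4767 0.3157]
scene tray 0.69 [271.1 127.8] [ 0.1258 -0.7116]
scene tray_pockets 0.86 [429.7 324.9] [0.4776 0.319 ]
scene hook_bed 0.74 [263.3 147.8] [ 0.4589 -0.3034]
scene hook_bed 0.69 [264.6 185.6] [ 0.5749 -0.1468]
scene hook_tip 0.56 [268.8 129.1] [ 0.4269 -0.3169]
scene cover_grip 0.87 [255.3 134.8] [ 0.4629 -0.3307]
scene cover_grip 0.2 [317.7 275.9] [0.7272 0.22  ]
scene cover_bar 0.87 [257.6 144.4] [ 0.4586 -0.3294]
scene geode 0.76 [253.3 327.9] [0.7777 0.056 ]
scene geode 0.55 [429.6 325.1] [0.474  0.3164]
scene tub 0.64 [305.1 362.3] [0.7564 0.2112]
scene bowl 0.81 [199.3 265.3] [ 0.7474 -0.2161]
```

```bash
python3 - <<'E'
from h import *
im=get_image("top")[:,:,::-1]
cv2.imwrite("pics/b1.png",cv2.resize(im[200:345,160:400].copy(),None,fx=3.3,fy=3.3,interpolation=cv2.INTER_CUBIC))
cv2.imwrite("pics/b2.png",cv2.resize(im[220:345,410:530].copy(),None,fx=4.5,fy=4.5,interpolation=cv2.INTER_CUBIC))
E
```

```text
(no output)
```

View pics/b1.png

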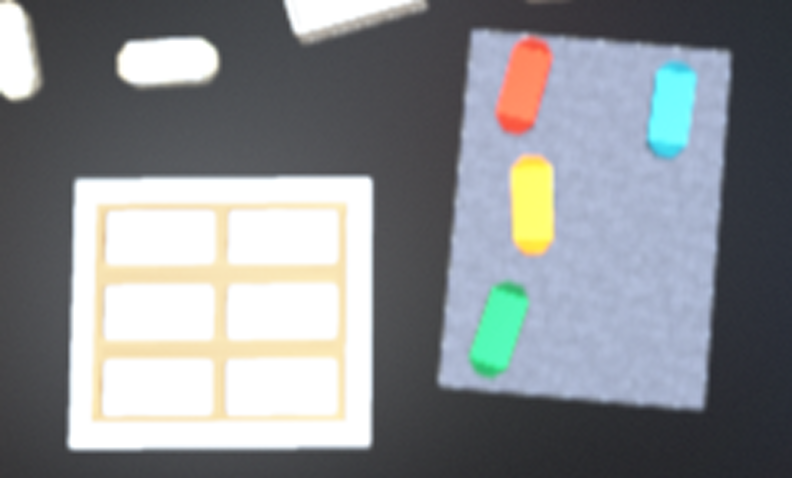

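View pics/b2.png

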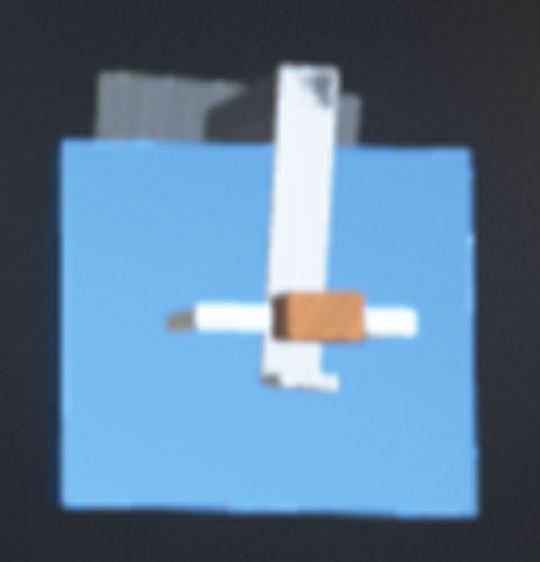

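```bash
cat >> h.py <<'E'
from scipy.optimize import least_squares
def stone_cols(im):
    h=cv2.cvtColor(im,cv2.COLOR_RGB2HSV);out={}
    return h
def masks(im,box):
    h=cv2.cvtColor(im,cv2.COLOR_RGB2HSV);H,S,V=[h[...,i].astype(int) for i in range(3)]
    R={}
    for n,(a,b) in dict(red=(0,9),yel=(17,34),grn=(45,80),tur=(84,100)).items():
        m=((H>=a)&(H<=b)&(S>125)&(V>60)).astype(np.uint8)
        k=np.zeros_like(m);x0,y0,x1,y1=box;k[y0:y1,x0:x1]=1;m*=k
        nn,l,st,ce=cv2.connectedComponentsWithStats(m)
        if nn>1:
            i=1+np.argmax(st[1:,4]);R[n]=(l==i).astype(np.uint8)
    return R
def stone_sil(cal,x,y,a,z0,sh):
    # silhouette points of bar with tapered ends
    pts=[]
    for lx,r in [(-.04,.008),(-.03,.016),(.03,.016),(.04,.008)]:
        for sy in(-1,1):
            for sz in(-1,1):
                pts.append([x+lx*np.cos(a)-sy*r*np.sin(a),y+lx*np.sin(a)+sy*r*np.cos(a),z0+sz*r])
    p=np.array([proj(cal,q) for q in pts])
    return p
def fit_stone(cal,m,z0=.022):
    # match centroid & orientation of hull with the mask
    mo=cv2.moments(m,True);c=np.array([mo['m10'],mo['m01']])/mo['m00']
    X=unproj(cal,c,z0)
    s=16
    ang=.5*np.arctan2(2*mo['mu11'],mo['mu20']-mo['mu02'])
    d=unproj(cal,c+10*np.array([np.cos(ang),np.sin(ang)]),z0)-X
    a=np.arctan2(d[1],d[0])
    def stats(p):
        h=cv2.convexHull((stone_sil(cal,*p,z0,0)*1.0).astype(np.float32))
        k=cv2.moments(h);return np.array([k['m10']/k['m00'],k['m01']/k['m00'],.5*np.arctan2(2*k['mu11'],k['mu20']-k['mu02'])]),k['m00']
    p=np.array([X[0],X[1],a])
    for _ in range(6):
        t,A=stats(p)
        q=unproj(cal,t[:2],z0);p[:2]+=X[:2]-q[:2]
        da=(ang-t[2]+np.pi/2)%np.pi-np.pi/2
        d1=unproj(cal,c+10*np.array([np.cos(t[2]),np.sin(t[2])]),z0)-X
        e=(a-np.arctan2(d1[1],d1[0])+np.pi/2)%np.pi-np.pi/2
        p[2]+=e
    return p,mo['m00'],A
def fit_quad(cal,corners_px,w,h,z):
    P=np.array([unproj(cal,q,z)[:2] for q in corners_px])
    return P
E
python3 - <<'E'
from h import *
np.set_printoptions(precision=4,suppress=True)
im=get_image("top");c=calibration("top")
for n,m in masks(im,(290,200,390,330)).items():
    print(n,*fit_stone(c,m))
ims=get_image("scene");cs=calibration("scene")
for n,m in masks(ims,(240,225,395,325)).items():
    print(n,*fit_stone(cs,m))
# tray plate
g=cv2.cvtColor(im,cv2.COLOR_RGB2GRAY)
m=(g>110).astype(np.uint8);m[:245]=0;m[345:]=0;m[:,:150]=0;m[:,285:]=0
cn=max(cv2.findContours(m,0,cv2.CHAIN_APPROX_NONE)[0],key=cv2.contourArea)
r=cv2.minAreaRect(cn);print(r);b=cv2.boxPoints(r)
P=np.array([unproj(c,q,.005)[:2] for q in b]);print(P,P.mean(0),np.linalg.norm(np.roll(P,-1,0)-P,axis=1))
hull=cv2.convexHull(cn);ap=cv2.approxPolyDP(hull,5,True)[:,0];print(ap)
P=np.array([unproj(c,q,.005)[:2] for q in ap]);print(P,P.mean(0),np.linalg.norm(np.roll(P,-1,0)-P,axis=1))
w=calibration("wrist");print(-w['R'].T@w['t'])
E
```

```text
red [ 0.6582  0.0636 -0.29  ] 296.0 337.2409518545028
yel [ 0.5576  0.0591 -3.131 ] 280.0 331.42899145768024
grn [ 0.4566  0.0874 -0.3465] 306.0 339.04575120517984
tur [ 0.6366 -0.0577 -0.1767] 301.0 339.3670615146402
red [0.6572 0.0639 2.8403] 561.0 612.2658531931229
yel [0.5514 0.0476 3.096 ] 263.0 513.8860957361758
grn [0.4544 0.0871 2.8186] 473.0 521.4333803479094
tur [ 0.6348 -0.059   2.9754] 504.0 532.3269690158777
((226.0, 294.5), (83.0, 92.0), 90.0)
[[0.5911 0.4478]
 [0.5866 0.1932]
 [0.3599 0.1948]
 [0.3642 0.4448]] [0.4754 0.3201] [0.2547 0.2267 0.2501 0.2269]
[[272 253]
 [271 335]
 [180 335]
 [182 254]]
[[0.5866 0.1932]
 [0.3627 0.1975]
 [0.3669 0.4448]
 [0.5882 0.4423]] [0.4761 0.3194] [0.224  0.2474 0.2213 0.2491]
[0.2828 0.6187 0.3845]
```

```bash
cat >> h.py <<'E'
from scipy.spatial.transform import Rotation as Ro
def tool():
    s=get_state();R=Ro.from_rotvec(s['tcp_rot']).as_matrix()
    return s,np.array(s['tcp_pos']),np.degrees(np.arctan2(R[1,0],R[0,0])),R
def go(x,y,z=None,yaw=None):
    s,p,y0,R=tool();t=[x-p[0],y-p[1],(z-p[2]) if z is not None else 0]
    print("now",p.round(4),"yaw",round(y0,2),"w",s['gripper_width'],"q",np.round(s['joints'],2),'F',s['force'].round(1))
    d=0 if yaw is None else (yaw-y0+90)%180-90
    print("shift units",(np.array(t)/.15).round(3),"twist",round(d/90,3), "alt", round((d-180*np.sign(d))/90,3))
E
python3 - <<'E'
from h import *
go(.48,.45,.25,0)
E
```

```text
now [0.2097 0.6416 0.2486] yaw -108.09 w 1.0018871010007029 q [ 1.54  0.36  0.01  0.   -1.22 -0.29] F [-0.4  0.9 -0.5]
shift units [ 1.802 -1.277  0.01 ] twist -0.799 alt 1.201
```

play_rows --rows '[{"dx": 0.7,"dy": -1,"dz": 0.3,"hand": -1},{"dx": 0.7,"dy": -1,"dz": 0.3,"hand": -1},{"dx": 0.7,"dy": -1,"dz": 0.3,"hand": -1},{"dx": 0.7,"dy": -1,"dz": 0.3,"hand": -1},{"dx": 0.7,"dy": -1,"dz": 0.3,"hand": -1},{"dx": 0.7,"dy": -1,"dz": 0.3,"hand": -1}]' --force 40

```text
$.rows[0]: bad value
```

play_rows --rows '[{"dx": 0.7,"dy": -1,"dz": 0,"hand": -1},{"dx": 0.7,"dy": -1,"dz": 0,"hand": -1},{"dx": 0.7,"dy": -1,"dz": 0,"hand": -1},{"dx": 0.7,"dy": -1,"dz": 0,"hand": -1},{"dx": 0.7,"dy": -1,"dz": 0,"hand": -1},{"dx": 0.7,"dy": -1,"dz": 0,"hand": -1},{"dx": 0.7,"dy": -1,"dz": 0,"hand": -1}]'

```text
$.rows[0]: bad value
```

```bash
python3 - <<'E'
from h import *
go(.48,.45,.25,0)
w=calibration("wrist");im=get_image("wrist");print(-w['R'].T@w['t'])
for p in [(.366,.197,.005),(.366,.443,.005),(.587,.195,.005),(.587,.443,.005)]:
    q=proj(w,p);print(q);cv2.circle(im,tuple(int(v) for v in q),4,(255,0,0),1)
cv2.imwrite("pics/c.png",im[:,:,::-1])
E
```

```text
now [0.2097 0.6416 0.2486] yaw -108.09 w 1.0018871010007029 q [ 1.54  0.36  0.01  0.   -1.22 -0.29] F [-0.4  0.9 -0.5]
shift units [ 1.802 -1.277  0.01 ] twist -0.799 alt 1.201
[0.28278066 0.61870641 0.38450189]
[ 753.51579419 -111.6797678 ]
[473.39107841  -9.43430995]
[ 762.51944571 -486.73726951]
[ 416.86482786 -330.42824122]
```

View pics/c.png

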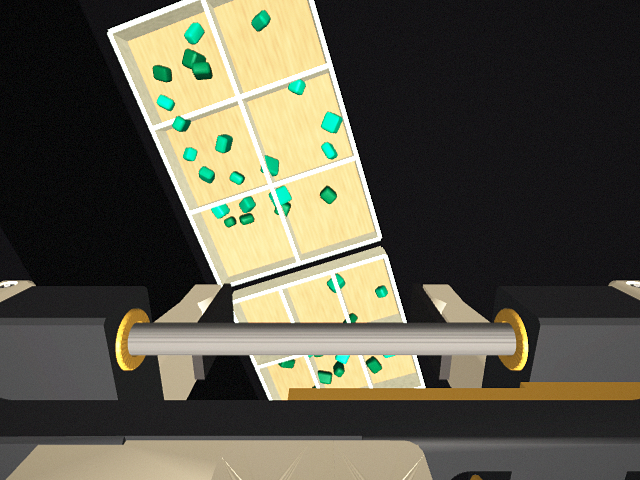

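play_rows --rows '[{"dx": 0.7,"dy": -1,"dz": 0.3,"twist": 0,"hand": -1},{"dx": 0.7,"dy": -1,"dz": 0.3,"twist": 0,"hand": -1},{"dx": 0.7,"dy": -1,"dz": 0.3,"twist": 0,"hand": -1},{"dx": 0.7,"dy": -1,"dz": 0.3,"twist": 0,"hand": -1},{"dx": 0.7,"dy": -1,"dz": 0.3,"twist": 0,"hand": -1},{"dx": 0.7,"dy": -1,"dz": 0.3,"twist": 0,"hand": -1}]' --force 40

```text
clock: 2.65
tcp_pos: [0.3152, 0.4911, 0.2943]
tcp_rot: [-1.842, 2.544, 0.002]
force: [-0.1, 0.6, 0.0]
gripper_width: 1.001
```

play_rows --rows '[{"dx": 0.7,"dy": -1,"dz": 0,"twist": 0,"hand": -1},{"dx": 0.7,"dy": -1,"dz": 0,"twist": 0,"hand": -1},{"dx": 0.7,"dy": -1,"dz": 0,"twist": 0,"hand": -1},{"dx": 0.7,"dy": -1,"dz": 0,"twist": 0,"hand": -1},{"dx": 0.7,"dy": -1,"dz": 0,"twist": 0,"hand": -1},{"dx": 0.7,"dy": -1,"dz": 0,"twist": 0,"hand": -1}]'

```text
clock: 3.25
tcp_pos: [0.4197, 0.3419, 0.293]
tcp_rot: [1.843, -2.543, 0.0]
force: [-0.0, 0.8, 0.3]
gripper_width: 1.0
```

```bash
python3 - <<'E'
from h import *
go(.48,.45,.25,0)
w=calibration("wrist");im=get_image("wrist");print(-w['R'].T@w['t'])
cv2.imwrite("pics/c_raw.png",im[:,:,::-1])
for p in [(.366,.197,.005),(.366,.443,.005),(.587,.195,.005),(.587,.443,.005)]:
    q=proj(w,p);print(q);cv2.circle(im,tuple(int(v) for v in q),4,(255,0,0),1)
cv2.imwrite("pics/c2.png",im[:,:,::-1])
E
```

```text
now [0.4197 0.3419 0.293 ] yaw -108.14 w 1.0003421915746704 q [ 1.05  0.11 -0.21 -0.   -1.25  0.21] F [-0.   0.8  0.3]
shift units [ 0.402  0.721 -0.287] twist -0.798 alt 1.202
[0.49290131 0.31899808 0.42898597]
[448.20619729 210.70725061]
[260.29088165 269.4341979 ]
[405.15847823  13.88849049]
[189.47399384  92.88603269]
```

View pics/c2.png

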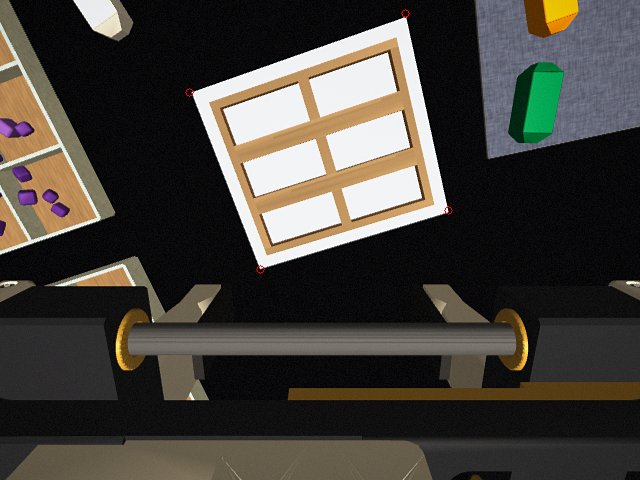

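```bash
cat >> h.py <<'E'
def fit_rect(cal,im,box,W,H,z,p0,thr,kmin=None):
    """plate outline W(x) H(y): fit x,y,yaw to bright mask contour"""
    g=cv2.GaussianBlur(cv2.cvtColor(im,cv2.COLOR_RGB2GRAY),(3,3),0)
    def corners(p):
        c,s=np.cos(p[2]),np.sin(p[2])
        return [np.array([p[0]+c*a*W/2-s*b*H/2,p[1]+s*a*W/2+c*b*H/2,z]) for a,b in[(-1,-1),(1,-1),(1,1),(-1,1)]]
    obs=[]
    C=corners(p0)
    for i in range(4):
        A,B=C[i],C[(i+1)%4]
        n=(A+B)/2-np.array([p0[0],p0[1],z]);n/=np.linalg.norm(n)
        for t in np.linspace(.06,.94,30):
            X=A+(B-A)*t
            ds=np.arange(-.012,.012,.0005)
            pr=np.array([proj(cal,X+n*d) for d in ds]).astype(np.float32)
            if pr.min()<2 or pr[:,0].max()>637 or pr[:,1].max()>477: continue
            v=cv2.remap(g,pr[:,0][None],pr[:,1][None],cv2.INTER_LINEAR)[0].astype(float)
            gr=v[:-4]-v[4:];j=int(np.argmax(gr))
            if gr[j]>thr: obs.append((i,pr[j+2]))
    def res(p):
        c,s=np.cos(p[2]),np.sin(p[2]);r=[]
        for i,q in obs:
            X=unproj(cal,q,z);u=X[0]-p[0],X[1]-p[1];l=(c*u[0]+s*u[1],-s*u[0]+c*u[1])
            r.append([-l[1]-H/2,l[0]-W/2,l[1]-H/2,-l[0]-W/2][i])
        return np.array(r)
    o=least_squares(res,p0,loss='soft_l1',f_scale=.001)
    r=res(o.x);ii=np.array([i for i,_ in obs])
    return o.x,len(obs),[(int((ii==i).sum()),round(float(np.mean(r[ii==i])*1e3),2)) for i in range(4)],np.std(r)*1e3
E
python3 - <<'E'
from h import *
w=calibration("wrist");im=get_image("wrist")
print(fit_rect(w,im,None,.22,.246,.005,[.476,.319,-.012],30))
im=get_image("top");c=calibration("top")
print(fit_rect(c,im,None,.22,.246,.005,[.476,.319,-.012],20))
im=get_image("scene");c=calibration("scene")
print(fit_rect(c,im,None,.22,.246,.005,[.476,.319,-.012],20))
E
```

```text
(array([ 0.47601043,  0.31924129, -0.01072551]), 120, [(30, 0.06), (30, 0.11), (30, 0.06), (30, 0.11)], np.float64(0.21246307088420102))
(array([4.76701565e-01, 3.15972750e-01, 2.47143292e-04]), 110, [(30, 0.28), (30, 1.32), (29, 0.61), (21, 3.41)], np.float64(3.083912099509846))
(array([ 0.47610103,  0.31924425, -0.01214365]), 120, [(30, 1.6), (30, 2.02), (30, 1.54), (30, 2.1)], np.float64(0.4715428188145713))
```

```bash
python3 - <<'E'
from h import *
np.set_printoptions(precision=4,suppress=True)
w=calibration("wrist");im=get_image("wrist")
for n,m in masks(im,(478,0,640,165)).items(): print(n,*fit_stone(w,m))
go(.456,.087,.143,-109.3)
E
```

```text
yel [ 0.5345  0.0538 -1.2007] 863.0 3444.5314497671607
grn [ 0.4552  0.0816 -0.2466] 2304.0 3539.605504113948
now [0.419  0.3427 0.2932] yaw -108.0 w 1.0011163922537238 q [ 1.05  0.11 -0.21 -0.   -1.25  0.21] F [-0.1  0.3  0.1]
shift units [ 0.246 -1.704 -1.002] twist -0.014 alt 1.986
```

```bash
sed -i 's/(S>125)&(V>60)/(S>110)\&(V>25)/; s/yel=(17,34)/yel=(12,34)/' h.py; python3 - <<'E'
from h import *
np.set_printoptions(precision=4,suppress=True)
for cam,b in [("wrist",(478,0,640,165)),("top",(290,200,390,330)),("scene",(240,225,395,325))]:
    w=calibration(cam);im=get_image(cam)
    for n,m in masks(im,b).items(): print(cam,n,*fit_stone(w,m))
E
```

```text
wrist yel [ 0.5355  0.0632 -1.8421] 1622.0 3660.7606608642527
wrist grn [ 0.4569  0.0887 -0.3372] 3357.0 3479.3768949452788
top red [ 0.6582  0.0637 -0.2943] 305.0 337.4001028391067
top yel [ 0.5574  0.0587 -3.1307] 291.0 331.4354779352434
top grn [ 0.4562  0.0878 -0.3356] 321.0 339.03916398156434
top tur [ 0.6361 -0.058  -0.1736] 327.0 339.5585751426406
scene red [0.6571 0.064  2.8442] 564.0 611.9037445676513
scene yel [ 0.5579  0.0588 -3.1434] 475.0 513.6962944194674
scene grn [0.4551 0.0878 2.8247] 490.0 521.3239439255558
scene tur [ 0.6345 -0.0589  2.9687] 515.0 532.9506286147516
```

play_rows --rows '[{"dx": 0.12,"dy": -1,"dz": -0.3,"twist": 0,"hand": -1},{"dx": 0.12,"dy": -1,"dz": -0.3,"twist": 0,"hand": -1},{"dx": 0.12,"dy": -1,"dz": -0.3,"twist": 0,"hand": -1},{"dx": 0.12,"dy": -1,"dz": -0.3,"twist": 0,"hand": -1},{"dx": 0.12,"dy": -1,"dz": -0.3,"twist": 0,"hand": -1}]'

```text
clock: 4.15
tcp_pos: [0.4376, 0.1903, 0.2485]
tcp_rot: [1.842, -2.545, 0.0]
force: [-0.3, 0.1, 0.6]
gripper_width: 0.998
```

play_rows --rows '[{"dx": 0.125,"dy": -0.695,"dz": -0.7,"twist": -0.01,"hand": -0.5},{"dx": 0.125,"dy": -0.695,"dz": -0.7,"twist": -0.01,"hand": -0.5},{"dx": 0.125,"dy": -0.695,"dz": -0.7,"twist": -0.01,"hand": -0.5},{"dx": 0.125,"dy": -0.695,"dz": -0.7,"twist": -0.01,"hand": -0.5},{"dx": 0.125,"dy": -0.695,"dz": -0.7,"twist": -0.01,"hand": -0.5}]'

```text
clock: 4.65
tcp_pos: [0.4569, 0.0877, 0.1434]
tcp_rot: [1.823, -2.557, 0.001]
force: [0.8, 1.3, -0.1]
gripper_width: 0.752
```

```bash
python3 - <<'E'
from h import *
np.set_printoptions(precision=4,suppress=True)
go(.4562,.088,.044,-108.9)
im=get_image("wrist");cv2.imwrite("pics/d.png",im[:,:,::-1])
E
```

```text
now [0.4569 0.0877 0.1434] yaw -109.02 w 0.7516462710291024 q [ 0.61  0.11 -0.58  0.   -0.88  0.62] F [ 0.8  1.3 -0.1]
shift units [-0.005  0.002 -0.662] twist 0.001 alt -1.999
```

View pics/d.png

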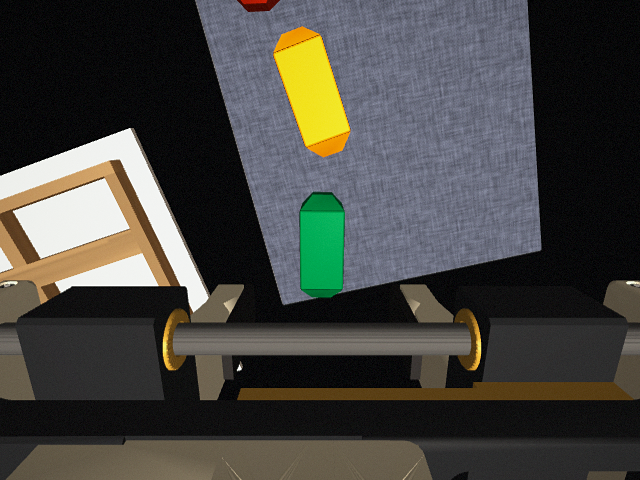

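play_rows --rows '[{"dx": 0,"dy": 0,"dz": -0.3,"twist": 0,"hand": -0.5},{"dx": 0,"dy": 0,"dz": -0.5,"twist": 0,"hand": -0.5},{"dx": 0,"dy": 0,"dz": -0.66,"twist": 0,"hand": -0.5},{"dx": 0,"dy": 0,"dz": -0.66,"twist": 0,"hand": -0.5},{"dx": 0,"dy": 0,"dz": -0.66,"twist": 0,"hand": 1},{"dx": 0,"dy": 0,"dz": -0.66,"twist": 0,"hand": 1},{"dx": 0,"dy": 0,"dz": -0.66,"twist": 0,"hand": 1},{"dx": 0,"dy": 0,"dz": -0.66,"twist": 0,"hand": 1},{"dx": 0,"dy": 0,"dz": -0.66,"twist": 0,"hand": 1},{"dx": 0,"dy": 0,"dz": -0.4,"twist": 0,"hand": 1},{"dx": 0,"dy": 0,"dz": -0.1,"twist": 0,"hand": 1}]'

```text
clock: 5.8
tcp_pos: [0.4548, 0.0863, 0.1281]
tcp_rot: [1.821, -2.554, -0.001]
force: [1.3, 1.3, -2.3]
gripper_width: 0.363
```

```bash
python3 - <<'E'
from h import *
go(.4134,.2689,.12,-180.6)
E
```

```text
now [0.4548 0.0863 0.1281] yaw -109.03 w 0.3628418536191005 q [ 0.61  0.13 -0.6  -0.   -0.84  0.62] F [ 1.3  1.3 -2.3]
shift units [-0.276  1.217 -0.054] twist -0.795 alt 1.205
```

play_rows --rows '[{"dx": -0.27,"dy": 1,"dz": 0,"twist": -0.795,"hand": 1},{"dx": -0.27,"dy": 1,"dz": 0,"twist": -0.795,"hand": 1},{"dx": -0.27,"dy": 1,"dz": 0,"twist": -0.795,"hand": 1},{"dx": -0.27,"dy": 1,"dz": 0,"twist": -0.795,"hand": 1},{"dx": -0.27,"dy": 1,"dz": 0,"twist": -0.795,"hand": 1},{"dx": -0.27,"dy": 1,"dz": 0,"twist": -0.795,"hand": 1},{"dx": -0.27,"dy": 1,"dz": 0,"twist": -0.795,"hand": 1},{"dx": -0.27,"dy": 1,"dz": 0,"twist": -0.795,"hand": 1},{"dx": -0.27,"dy": 1,"dz": 0,"twist": -0.795,"hand": 1},{"dx": -0.27,"dy": 1,"dz": 0,"twist": -0.795,"hand": 1}]'

```text
clock: 6.8
tcp_pos: [0.4156, 0.237, 0.1284]
tcp_rot: [-0.018, -3.141, 0.0]
force: [-1.0, -0.6, -1.8]
gripper_width: 0.363
```

play_rows --rows '[{"dx": 0,"dy": 0.2,"dz": 0,"twist": 0,"hand": 1},{"dx": 0,"dy": 0.2,"dz": 0,"twist": 0,"hand": 1},{"dx": 0,"dy": 0.2,"dz": 0,"twist": 0,"hand": 1}]'

```text
clock: 7.1
tcp_pos: [0.4156, 0.2674, 0.1283]
tcp_rot: [-0.01, -3.141, 0.001]
force: [0.4, -0.3, -2.9]
gripper_width: 0.36
```

```bash
python3 - <<'E'
from h import *
go(.4134,.2689,.044,-180.6)
im=get_image("wrist");cv2.imwrite("pics/e.png",im[:,:,::-1])
E
```

```text
now [0.4156 0.2674 0.1283] yaw 179.64 w 0.36014434737909945 q [ 0.97  0.18 -0.54 -0.   -0.85 -0.98] F [ 0.4 -0.3 -2.9]
shift units [-0.015  0.01  -0.562] twist -0.003 alt 1.997
```

View pics/e.png

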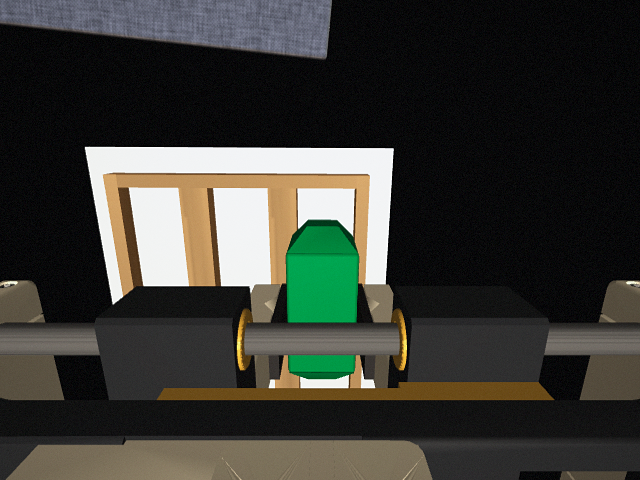

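play_rows --rows '[{"dx": -0.015,"dy": 0.01,"dz": -0.2,"twist": 0,"hand": 1},{"dx": -0.015,"dy": 0.01,"dz": -0.4,"twist": 0,"hand": 1},{"dx": -0.015,"dy": 0.01,"dz": -0.5,"twist": 0,"hand": 1},{"dx": -0.015,"dy": 0.01,"dz": -0.555,"twist": 0,"hand": 1},{"dx": -0.015,"dy": 0.01,"dz": -0.555,"twist": 0,"hand": 1}]'

```text
clock: 7.65
tcp_pos: [0.4134, 0.268, 0.0449]
tcp_rot: [-0.014, -3.141, 0.002]
force: [-0.5, 0.2, -1.8]
gripper_width: 0.361
```

```bash
python3 - <<'E'
from h import *
go(.4134,.2689,.044,-180.6)
im=get_image("wrist");cv2.imwrite("pics/f.png",im[:,:,::-1])
E
```

```text
now [0.4134 0.268  0.0449] yaw 179.5 w 0.3605035867041095 q [ 0.98  0.3  -0.63  0.   -0.64 -0.98] F [-0.5  0.2 -1.8]
shift units [-0.     0.006 -0.006] twist -0.001 alt 1.999
```

View pics/f.png

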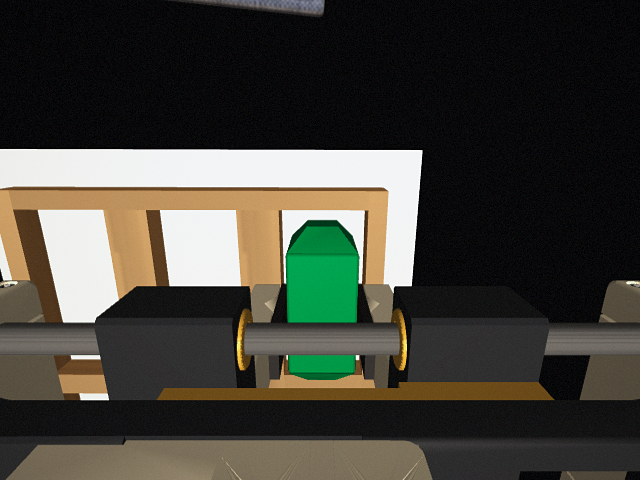

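play_rows --rows '[{"dx": 0,"dy": 0,"dz": 0,"twist": 0,"hand": -0.1},{"dx": 0,"dy": 0,"dz": 0,"twist": 0,"hand": -0.1},{"dx": 0,"dy": 0,"dz": 0,"twist": 0,"hand": -0.1},{"dx": 0,"dy": 0,"dz": 0.3,"twist": 0,"hand": -0.1},{"dx": 0,"dy": 0,"dz": 0.6,"twist": 0,"hand": -0.5},{"dx": 0,"dy": 0,"dz": 0.7,"twist": 0,"hand": -0.5},{"dx": 0,"dy": 0,"dz": 0.7,"twist": 0,"hand": -0.5}]'

```text
clock: 8.4
tcp_pos: [0.4149, 0.2703, 0.1536]
tcp_rot: [0.014, 3.137, 0.008]
force: [-1.0, 0.6, 0.0]
gripper_width: 0.732
```

```bash
cat > look.py <<'E'
from h import *
np.set_printoptions(precision=4,suppress=True)
import sys
for cam,b in [("top",(165,200,390,340)),("scene",(240,225,520,390))]:
    w=calibration(cam);im=get_image(cam)
    for n,m in masks(im,b).items():
        X=fit_stone(w,m)[0]; z0=.021 if X[1]>.18 else .022
        p=fit_stone(w,m,z0)[0]; p[2]=np.degrees((p[2]+np.pi/2)%np.pi-np.pi/2);print(cam,n,p)
    cv2.imwrite(f"pics/{sys.argv[1]}_{cam}.png",im[:,:,::-1])
E
python3 look.py g; python3 -c "
from h import *
go(.5577,.0588,.143,-89.7)"
```

```text
top red [  0.6584   0.0637 -16.6094]
top yel [0.5574 0.0587 0.6237]
top grn [  0.4133   0.2476 -85.9949]
top tur [ 0.6361 -0.058  -9.9478]
scene red [  0.6571   0.064  -17.1178]
scene yel [0.5578 0.0588 0.1637]
scene grn [ 0.4099  0.2685 89.9779]
scene tur [ 0.6345 -0.0589 -9.9071]
now [0.4135 0.2688 0.1505] yaw 179.45 w 0.7433559959384216 q [ 0.98  0.15 -0.52 -0.   -0.9  -0.99] F [ 0.  -0.3 -0.5]
shift units [ 0.961 -1.4   -0.05 ] twist -0.991 alt 1.009
```

View pics/g_scene.png

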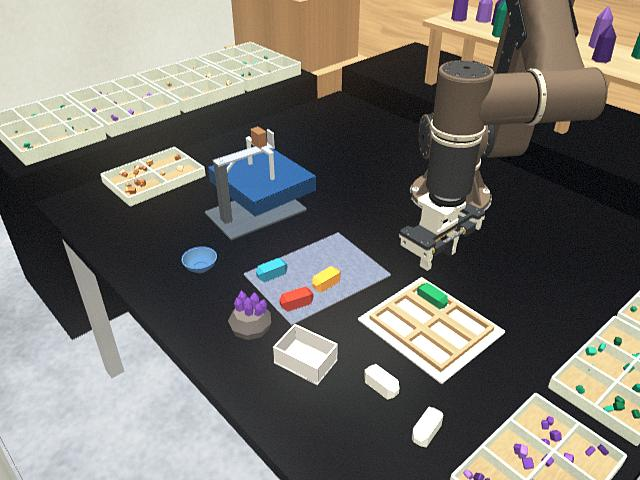

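play_rows --rows '[{"dx": 0.96,"dy": -1,"dz": 0,"twist": 1,"hand": -0.5},{"dx": 0.96,"dy": -1,"dz": 0,"twist": 1,"hand": -0.5},{"dx": 0.96,"dy": -1,"dz": 0,"twist": 1,"hand": -0.5},{"dx": 0.96,"dy": -1,"dz": 0,"twist": 1,"hand": -0.5},{"dx": 0.96,"dy": -1,"dz": 0,"twist": 1,"hand": -0.5},{"dx": 0.96,"dy": -1,"dz": 0,"twist": 1,"hand": -0.5},{"dx": 0.96,"dy": -1,"dz": 0,"twist": 1,"hand": -0.5},{"dx": 0.96,"dy": -1,"dz": 0,"twist": 1,"hand": -0.5},{"dx": 0.96,"dy": -1,"dz": 0,"twist": 1,"hand": -0.5},{"dx": 0.96,"dy": -1,"dz": 0,"twist": 1,"hand": -0.5},{"dx": 0.96,"dy": -1,"dz": 0,"twist": 1,"hand": -0.5},{"dx": 0.96,"dy": -1,"dz": 0,"twist": 1,"hand": -0.5}]'

```text
clock: 9.7
tcp_pos: [0.5569, 0.1185, 0.1486]
tcp_rot: [2.211, -2.228, -0.001]
force: [0.4, 1.5, -0.6]
gripper_width: 0.748
```

play_rows --rows '[{"dx": 0,"dy": -0.4,"dz": 0,"twist": 0,"hand": -0.5},{"dx": 0,"dy": -0.4,"dz": 0,"twist": 0,"hand": -0.5},{"dx": 0,"dy": -0.4,"dz": 0,"twist": 0,"hand": -0.5},{"dx": 0,"dy": -0.4,"dz": 0,"twist": 0,"hand": -0.5}]'

```text
clock: 10.1
tcp_pos: [0.5575, 0.0587, 0.1498]
tcp_rot: [2.207, -2.235, -0.001]
force: [-0.2, 1.2, -0.4]
gripper_width: 0.751
```

```bash
python3 look.py g; python3 -c "
from h import *
go(.5576,.0588,.044,-89.7)
im=get_image('wrist');cv2.imwrite('pics/h.png',im[:,:,::-1])"
```

```text
top yel [ 0.53    0.0587 89.0086]
top tur [ 0.6401 -0.0601 -2.9489]
scene red [  0.6571   0.064  -17.1318]
scene yel [0.5578 0.0588 0.2713]
scene grn [ 0.4098  0.2685 89.8242]
scene tur [ 0.6346 -0.059  -9.6548]
now [0.5577 0.0594 0.15  ] yaw -90.61 w 0.7497145522161479 q [ 0.46  0.26 -0.38 -0.   -0.94  1.11] F [-0.3 -0.4 -0.6]
shift units [-0.    -0.004 -0.707] twist 0.01 alt -1.99
```

View pics/h.png

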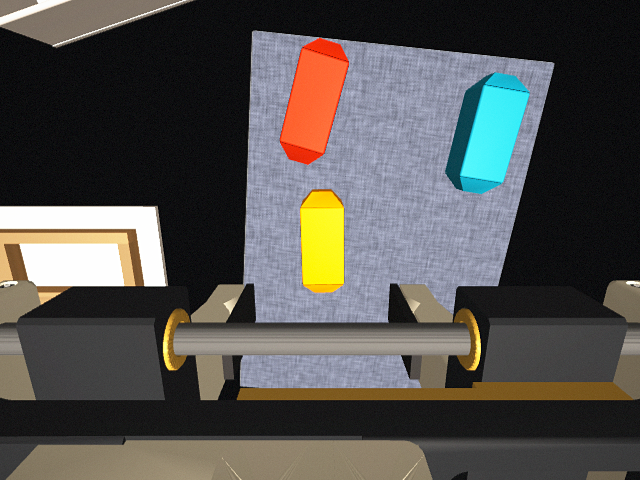

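play_rows --rows '[{"dx": 0,"dy": 0,"dz": -0.3,"twist": 0.01,"hand": -0.5},{"dx": 0,"dy": 0,"dz": -0.5,"twist": 0.01,"hand": -0.5},{"dx": 0,"dy": 0,"dz": -0.705,"twist": 0.01,"hand": -0.5},{"dx": 0,"dy": 0,"dz": -0.705,"twist": 0.01,"hand": -0.5},{"dx": 0,"dy": 0,"dz": -0.705,"twist": 0.01,"hand": 1},{"dx": 0,"dy": 0,"dz": -0.705,"twist": 0.01,"hand": 1},{"dx": 0,"dy": 0,"dz": -0.705,"twist": 0.01,"hand": 1},{"dx": 0,"dy": 0,"dz": -0.705,"twist": 0.01,"hand": 1},{"dx": 0,"dy": 0,"dz": -0.705,"twist": 0.01,"hand": 1},{"dx": 0,"dy": 0,"dz": -0.4,"twist": 0.01,"hand": 1},{"dx": 0,"dy": 0,"dz": -0.15,"twist": 0.01,"hand": 1}]'

```text
clock: 11.35
tcp_pos: [0.557, 0.0585, 0.1285]
tcp_rot: [2.227, -2.213, -0.001]
force: [1.5, 1.0, -2.2]
gripper_width: 0.36
```

```bash
python3 - <<'E'
from h import *
go(.5374,.2675,.12,-180.6)
E
```

```text
now [0.557  0.0585 0.1285] yaw -89.65 w 0.35972925338826095 q [ 0.45  0.28 -0.4   0.   -0.89  1.12] F [ 1.5  1.  -2.2]
shift units [-0.131  1.393 -0.057] twist 0.989 alt -1.011
```

play_rows --rows '[{"dx": -0.13,"dy": 1,"dz": 0,"twist": -1,"hand": 1},{"dx": -0.13,"dy": 1,"dz": 0,"twist": -1,"hand": 1},{"dx": -0.13,"dy": 1,"dz": 0,"twist": -1,"hand": 1},{"dx": -0.13,"dy": 1,"dz": 0,"twist": -1,"hand": 1},{"dx": -0.13,"dy": 1,"dz": 0,"twist": -1,"hand": 1},{"dx": -0.13,"dy": 1,"dz": 0,"twist": -1,"hand": 1},{"dx": -0.13,"dy": 1,"dz": 0,"twist": -1,"hand": 1},{"dx": -0.13,"dy": 1,"dz": 0,"twist": -1,"hand": 1},{"dx": -0.13,"dy": 1,"dz": 0,"twist": -1,"hand": 1},{"dx": -0.13,"dy": 1,"dz": 0,"twist": -1,"hand": 1},{"dx": -0.13,"dy": 1,"dz": 0,"twist": -1,"hand": 1},{"dx": -0.13,"dy": 1,"dz": 0,"twist": -1,"hand": 1}]'

```text
clock: 12.55
tcp_pos: [0.5378, 0.2086, 0.1277]
tcp_rot: [0.007, -3.141, 0.0]
force: [-0.5, 0.1, -2.7]
gripper_width: 0.361
```

play_rows --rows '[{"dx": 0,"dy": 0.39,"dz": 0,"twist": -0.01,"hand": 1},{"dx": 0,"dy": 0.39,"dz": 0,"twist": -0.01,"hand": 1},{"dx": 0,"dy": 0.39,"dz": 0,"twist": -0.01,"hand": 1},{"dx": 0,"dy": 0.39,"dz": 0,"twist": -0.01,"hand": 1}]'

```text
clock: 12.95
tcp_pos: [0.5377, 0.2671, 0.1275]
tcp_rot: [-0.011, -3.141, 0.001]
force: [0.5, -0.1, -1.5]
gripper_width: 0.359
```

```bash
python3 - <<'E'
from h import *
go(.5374,.2675,.045,-180.6)
im=get_image("wrist");cv2.imwrite("pics/i.png",im[:,:,::-1])
E
```

```text
now [0.5377 0.2671 0.1275] yaw 179.59 w 0.35853533165544216 q [ 0.79  0.34 -0.31 -0.   -0.92 -0.79] F [ 0.5 -0.1 -1.5]
shift units [-0.002  0.003 -0.55 ] twist -0.002 alt 1.998
```

View pics/i.png

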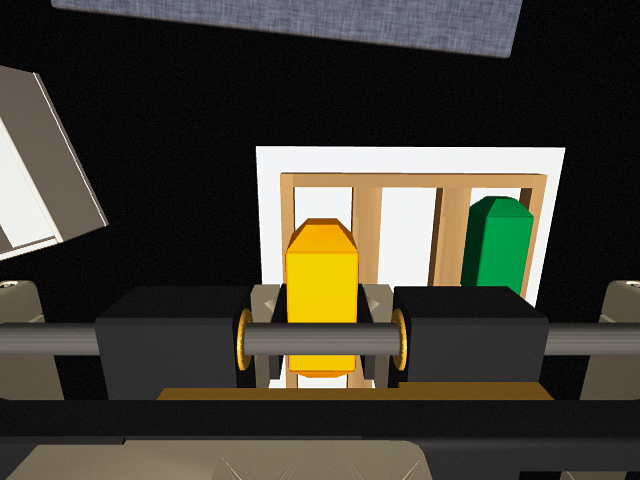

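play_rows --rows '[{"dx": 0,"dy": 0,"dz": -0.2,"twist": 0,"hand": 1},{"dx": 0,"dy": 0,"dz": -0.4,"twist": 0,"hand": 1},{"dx": 0,"dy": 0,"dz": -0.5,"twist": 0,"hand": 1},{"dx": 0,"dy": 0,"dz": -0.55,"twist": 0,"hand": 1},{"dx": 0,"dy": 0,"dz": -0.55,"twist": 0,"hand": 1}]'

```text
clock: 13.5
tcp_pos: [0.538, 0.2664, 0.0454]
tcp_rot: [-0.014, -3.141, 0.001]
force: [-0.4, 0.3, -1.7]
gripper_width: 0.364
```

```bash
python3 - <<'E'
from h import *
go(.5374,.2675,.045,-180.6)
E
```

```text
now [0.538  0.2664 0.0454] yaw 179.47 w 0.3640407114005425 q [ 0.79  0.44 -0.39  0.   -0.74 -0.79] F [-0.4  0.3 -1.7]
shift units [-0.004  0.007 -0.002] twist -0.001 alt 1.999
```

play_rows --rows '[{"dx": 0,"dy": 0,"dz": 0,"twist": 0,"hand": -0.1},{"dx": 0,"dy": 0,"dz": 0,"twist": 0,"hand": -0.1},{"dx": 0,"dy": 0,"dz": 0,"twist": 0,"hand": -0.1},{"dx": 0,"dy": 0,"dz": 0.3,"twist": 0,"hand": -0.1},{"dx": 0,"dy": 0,"dz": 0.6,"twist": 0,"hand": -0.5},{"dx": 0,"dy": 0,"dz": 0.75,"twist": 0,"hand": -0.5},{"dx": 0,"dy": 0,"dz": 0.75,"twist": 0,"hand": -0.5}]'

```text
clock: 14.2
tcp_pos: [0.5401, 0.2688, 0.1627]
tcp_rot: [0.014, 3.135, 0.008]
force: [-0.2, 1.0, 0.5]
gripper_width: 0.73
```

play_rows --rows '[{"dx": 0.8,"dy": -1,"dz": 0,"twist": 0.815,"hand": -0.5},{"dx": 0.8,"dy": -1,"dz": 0,"twist": 0.815,"hand": -0.5},{"dx": 0.8,"dy": -1,"dz": 0,"twist": 0.815,"hand": -0.5},{"dx": 0.8,"dy": -1,"dz": 0,"twist": 0.815,"hand": -0.5},{"dx": 0.8,"dy": -1,"dz": 0,"twist": 0.815,"hand": -0.5},{"dx": 0.8,"dy": -1,"dz": 0,"twist": 0.815,"hand": -0.5},{"dx": 0.8,"dy": -1,"dz": 0,"twist": 0.815,"hand": -0.5},{"dx": 0.8,"dy": -1,"dz": 0,"twist": 0.815,"hand": -0.5},{"dx": 0.8,"dy": -1,"dz": 0,"twist": 0.815,"hand": -0.5},{"dx": 0.8,"dy": -1,"dz": 0,"twist": 0.815,"hand": -0.5}]'

```text
clock: 15.2
tcp_pos: [0.6579, 0.1172, 0.1572]
tcp_rot: [1.866, -2.527, -0.0]
force: [-0.4, 0.1, 0.2]
gripper_width: 0.75
```

play_rows --rows '[{"dx": 0,"dy": -0.36,"dz": 0,"twist": 0,"hand": -0.5},{"dx": 0,"dy": -0.36,"dz": 0,"twist": 0,"hand": -0.5},{"dx": 0,"dy": -0.36,"dz": 0,"twist": 0,"hand": -0.5}]'

```text
clock: 15.5
tcp_pos: [0.6579, 0.062, 0.1576]
tcp_rot: [1.858, -2.533, -0.0]
force: [0.4, 0.4, 0.9]
gripper_width: 0.751
```

```bash
python3 look.py j; python3 -c "
from h import *
go(.6577,.0638,.044,-106.9)
im=get_image('wrist');cv2.imwrite('pics/k.png',im[:,:,::-1])"
```

```text
top red [  0.6391   0.0695 -10.2499]
top tur [ 0.6361 -0.0579 -9.3742]
scene red [  0.6571   0.064  -17.1178]
scene yel [  0.5352   0.266  -86.5002]
scene grn [ 0.4099  0.2685 89.9779]
scene tur [  0.6346  -0.0588 -10.1399]
now [0.6582 0.0635 0.1577] yaw -107.32 w 0.7473683492607612 q [ 0.39  0.4  -0.14 -0.   -1.03  0.88] F [0.3 0.6 0.3]
shift units [-0.003  0.002 -0.758] twist 0.005 alt -1.995
```

View pics/k.png

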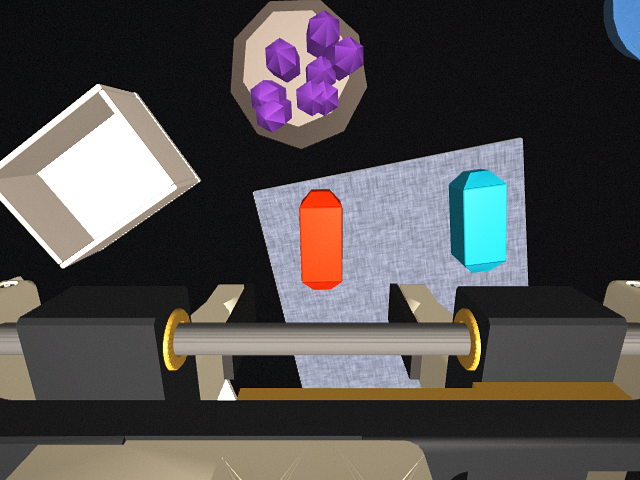

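View pics/j_scene.png

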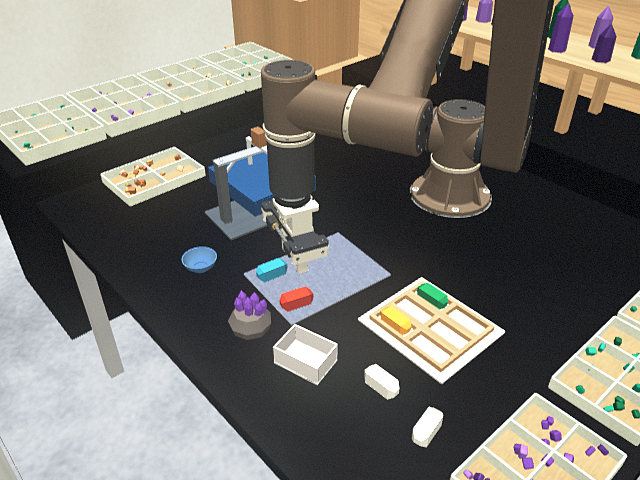

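play_rows --rows '[{"dx": 0,"dy": 0,"dz": -0.3,"twist": 0.003,"hand": -0.5},{"dx": 0,"dy": 0,"dz": -0.55,"twist": 0.003,"hand": -0.5},{"dx": 0,"dy": 0,"dz": -0.755,"twist": 0.003,"hand": -0.5},{"dx": 0,"dy": 0,"dz": -0.755,"twist": 0.003,"hand": -0.5},{"dx": 0,"dy": 0,"dz": -0.755,"twist": 0.003,"hand": 1},{"dx": 0,"dy": 0,"dz": -0.755,"twist": 0.003,"hand": 1},{"dx": 0,"dy": 0,"dz": -0.755,"twist": 0.003,"hand": 1},{"dx": 0,"dy": 0,"dz": -0.755,"twist": 0.003,"hand": 1},{"dx": 0,"dy": 0,"dz": -0.755,"twist": 0.003,"hand": 1},{"dx": 0,"dy": 0,"dz": -0.4,"twist": 0.003,"hand": 1},{"dx": 0,"dy": 0,"dz": -0.15,"twist": 0.003,"hand": 1},{"dx": 0,"dy": 0,"dz": -0.15,"twist": 0.003,"hand": 1}]'

```text
clock: 16.85
tcp_pos: [0.6617, 0.0641, 0.1423]
tcp_rot: [-1.866, 2.515, -0.007]
force: [0.3, 0.1, -1.9]
gripper_width: 0.36
```

```bash
python3 - <<'E'
from h import *
go(.5386,.3695,.12,-180.6)
E
```

```text
now [0.6617 0.0641 0.1423] yaw -106.87 w 0.3599767552461187 q [ 0.39  0.42 -0.16  0.   -0.99  0.89] F [ 0.3  0.1 -1.9]
shift units [-0.821  2.036 -0.149] twist -0.819 alt 1.181
```

play_rows --rows '[{"dx": -0.4,"dy": 1,"dz": 0,"twist": -0.4,"hand": 1},{"dx": -0.4,"dy": 1,"dz": 0,"twist": -0.4,"hand": 1},{"dx": -0.4,"dy": 1,"dz": 0,"twist": -0.4,"hand": 1},{"dx": -0.4,"dy": 1,"dz": 0,"twist": -0.4,"hand": 1},{"dx": -0.4,"dy": 1,"dz": 0,"twist": -0.4,"hand": 1}]'

```text
clock: 17.35
tcp_pos: [0.5967, 0.216, 0.1351]
tcp_rot: [0.995, -2.98, -0.001]
force: [0.1, -0.1, -2.2]
gripper_width: 0.362
```

play_rows --rows '[{"dx": -0.4,"dy": 1,"dz": 0,"twist": -0.42,"hand": 1},{"dx": -0.4,"dy": 1,"dz": 0,"twist": -0.42,"hand": 1},{"dx": -0.4,"dy": 1,"dz": 0,"twist": -0.42,"hand": 1},{"dx": -0.4,"dy": 1,"dz": 0,"twist": -0.42,"hand": 1},{"dx": -0.4,"dy": 1,"dz": 0,"twist": -0.42,"hand": 1},{"dx": -0.4,"dy": 1,"dz": 0,"twist": -0.42,"hand": 1},{"dx": -0.4,"dy": 1,"dz": 0,"twist": -0.42,"hand": 1}]'

```text
clock: 18.05
tcp_pos: [0.5379, 0.363, 0.135]
tcp_rot: [-0.017, -3.141, 0.001]
force: [0.2, -0.8, -2.6]
gripper_width: 0.362
```

```bash
python3 - <<'E'
from h import *
go(.5386,.3695,.045,-180.6)
im=get_image("wrist");cv2.imwrite("pics/l.png",im[:,:,::-1])
E
```

```text
now [0.5379 0.363  0.135 ] yaw 179.4 w 0.3615413245228361 q [ 0.89  0.4  -0.19 -0.   -0.97 -0.9 ] F [ 0.2 -0.8 -2.6]
shift units [ 0.004  0.044 -0.6  ] twist 0.0 alt -2.0
```

View pics/l.png

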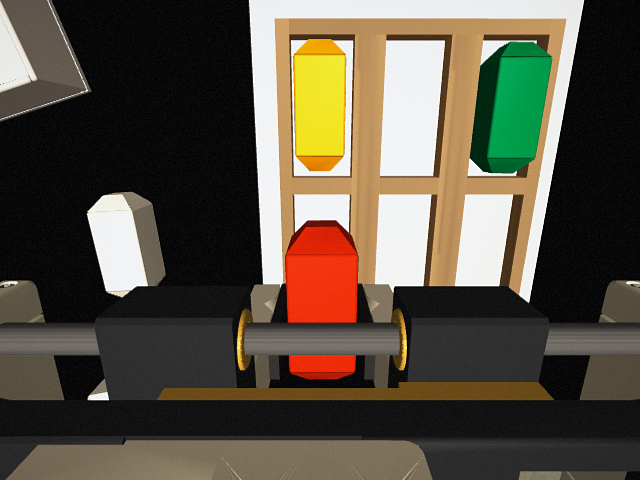

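play_rows --rows '[{"dx": 0.003,"dy": 0.043,"dz": -0.2,"twist": 0,"hand": 1},{"dx": 0.003,"dy": 0.043,"dz": -0.4,"twist": 0,"hand": 1},{"dx": 0.003,"dy": 0.043,"dz": -0.52,"twist": 0,"hand": 1},{"dx": 0.003,"dy": 0.043,"dz": -0.6,"twist": 0,"hand": 1},{"dx": 0.003,"dy": 0.043,"dz": -0.6,"twist": 0,"hand": 1}]'

```text
clock: 18.6
tcp_pos: [0.5388, 0.3691, 0.0448]
tcp_rot: [-0.019, -3.141, 0.002]
force: [0.4, -0.5, -1.0]
gripper_width: 0.361
```

```bash
python3 - <<'E'
from h import *
go(.5386,.3695,.045,-180.6)
E
```

```text
now [0.5388 0.3691 0.0448] yaw 179.31 w 0.36103272124332986 q [ 0.9   0.51 -0.26  0.   -0.8  -0.91] F [ 0.4 -0.5 -1. ]
shift units [-0.001  0.003  0.001] twist 0.001 alt -1.999
```

play_rows --rows '[{"dx": 0,"dy": 0,"dz": 0,"twist": 0,"hand": -0.1},{"dx": 0,"dy": 0,"dz": 0,"twist": 0,"hand": -0.1},{"dx": 0,"dy": 0,"dz": 0,"twist": 0,"hand": -0.1},{"dx": 0,"dy": 0,"dz": 0.3,"twist": 0,"hand": -0.1},{"dx": 0,"dy": 0,"dz": 0.6,"twist": 0,"hand": -0.5},{"dx": 0,"dy": 0,"dz": 0.75,"twist": 0,"hand": -0.5},{"dx": 0,"dy": 0,"dz": 0.75,"twist": 0,"hand": -0.5}]'

```text
clock: 19.3
tcp_pos: [0.5405, 0.3715, 0.1632]
tcp_rot: [0.019, 3.135, 0.009]
force: [-0.5, -0.2, -0.2]
gripper_width: 0.731
```

play_rows --rows '[{"dx": 0.2,"dy": -0.95,"dz": 0,"twist": 0.3,"hand": -0.5},{"dx": 0.2,"dy": -0.95,"dz": 0,"twist": 0.3,"hand": -0.5},{"dx": 0.2,"dy": -0.95,"dz": 0,"twist": 0.3,"hand": -0.5},{"dx": 0.2,"dy": -0.95,"dz": 0,"twist": 0.3,"hand": -0.5},{"dx": 0.2,"dy": -0.95,"dz": 0,"twist": 0.3,"hand": -0.5}]'

```text
clock: 19.8
tcp_pos: [0.5688, 0.2261, 0.1578]
tcp_rot: [-0.71, 3.06, 0.0]
force: [-0.2, -0.1, -0.2]
gripper_width: 0.752
```

play_rows --rows '[{"dx": 0.2,"dy": -0.95,"dz": 0,"twist": 0.3,"hand": -0.5},{"dx": 0.2,"dy": -0.95,"dz": 0,"twist": 0.3,"hand": -0.5},{"dx": 0.2,"dy": -0.95,"dz": 0,"twist": 0.3,"hand": -0.5},{"dx": 0.2,"dy": -0.95,"dz": 0,"twist": 0.3,"hand": -0.5},{"dx": 0.2,"dy": -0.95,"dz": 0,"twist": 0.3,"hand": -0.5}]'

```text
clock: 20.3
tcp_pos: [0.5988, 0.0845, 0.1575]
tcp_rot: [1.405, -2.81, -0.0]
force: [0.2, 0.6, 0.8]
gripper_width: 0.748
```

play_rows --rows '[{"dx": 0.24,"dy": -0.95,"dz": 0,"twist": 0.3,"hand": -0.5},{"dx": 0.24,"dy": -0.95,"dz": 0,"twist": 0.3,"hand": -0.5},{"dx": 0.24,"dy": -0.95,"dz": 0,"twist": 0.3,"hand": -0.5},{"dx": 0.24,"dy": -0.95,"dz": 0,"twist": 0.3,"hand": -0.5},{"dx": 0.24,"dy": -0.95,"dz": 0,"twist": 0.3,"hand": -0.5},{"dx": 0.24,"dy": -0.95,"dz": 0,"twist": 0.3,"hand": -0.5}]'

```text
clock: 20.9
tcp_pos: [0.6347, -0.0562, 0.1575]
tcp_rot: [2.022, -2.404, -0.0]
force: [0.3, -0.2, 0.2]
gripper_width: 0.751
```

```bash
python3 look.py m; python3 -c "
from h import *
go(.6355,-.0585,.044,-99.9)
im=get_image('wrist');cv2.imwrite('pics/n.png',im[:,:,::-1])"
```

```text
top red [ 0.5396  0.3715 89.4121]
top yel [  0.5386   0.2659 -89.9224]
top grn [ 0.4137  0.2694 89.0897]
top tur [  0.615   -0.0542 -16.3148]
scene red [  0.536    0.3696 -89.7253]
scene yel [  0.5352   0.2661 -86.2808]
scene grn [ 0.4099  0.2685 89.9779]
scene tur [ 0.6346 -0.0588 -9.8132]
now [ 0.6346 -0.0559  0.1578] yaw -99.74 w 0.7478705270878979 q [ 0.22  0.37 -0.2  -0.   -1.01  1.18] F [ 0.2  0.6 -0.5]
shift units [ 0.006 -0.017 -0.759] twist -0.002 alt 1.998
```

View pics/n.png

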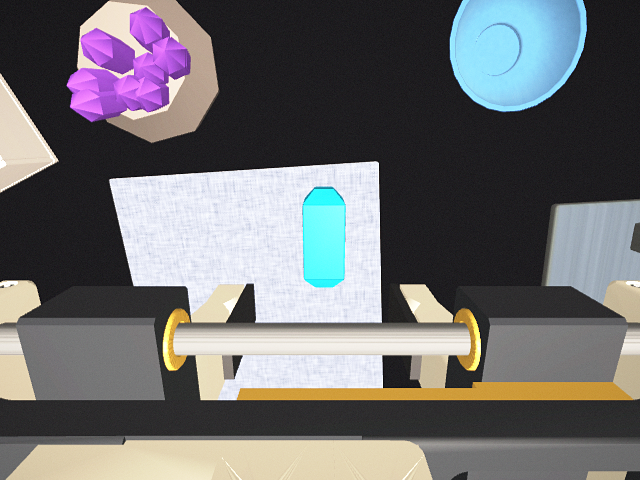

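View pics/m_scene.png

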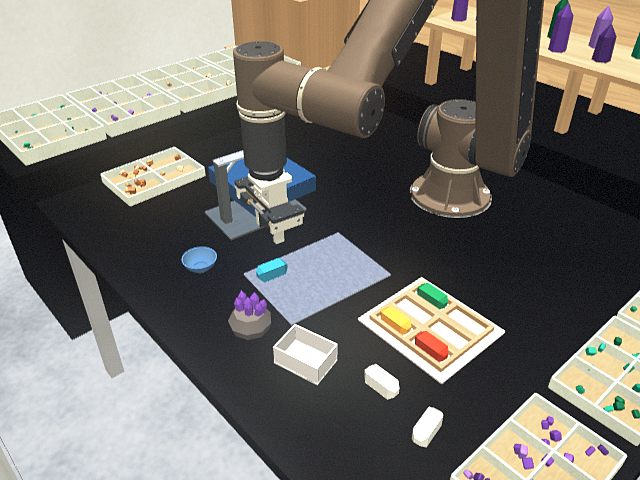

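play_rows --rows '[{"dx": 0.005,"dy": -0.014,"dz": -0.3,"twist": 0,"hand": -0.5},{"dx": 0.005,"dy": -0.014,"dz": -0.55,"twist": 0,"hand": -0.5},{"dx": 0.005,"dy": -0.014,"dz": -0.757,"twist": 0,"hand": -0.5},{"dx": 0.005,"dy": -0.014,"dz": -0.757,"twist": 0,"hand": -0.5},{"dx": 0.005,"dy": -0.014,"dz": -0.757,"twist": 0,"hand": 1},{"dx": 0.005,"dy": -0.014,"dz": -0.757,"twist": 0,"hand": 1},{"dx": 0.005,"dy": -0.014,"dz": -0.757,"twist": 0,"hand": 1},{"dx": 0.005,"dy": -0.014,"dz": -0.757,"twist": 0,"hand": 1},{"dx": 0.005,"dy": -0.014,"dz": -0.757,"twist": 0,"hand": 1},{"dx": 0.005,"dy": -0.014,"dz": -0.4,"twist": 0,"hand": 1},{"dx": 0.005,"dy": -0.014,"dz": -0.15,"twist": 0,"hand": 1},{"dx": 0.005,"dy": -0.014,"dz": -0.15,"twist": 0,"hand": 1}]'

```text
clock: 22.25
tcp_pos: [0.639, -0.0597, 0.1421]
tcp_rot: [-2.021, 2.394, -0.01]
force: [0.9, -0.2, -1.3]
gripper_width: 0.356
```

```bash
python3 - <<'E'
from h import *
go(.4146,.3709,.12,-180.6)
E
```

```text
now [ 0.639  -0.0597  0.1421] yaw -99.67 w 0.3557844431281954 q [ 0.21  0.38 -0.21  0.   -0.97  1.19] F [ 0.9 -0.2 -1.3]
shift units [-1.496  2.871 -0.147] twist -0.899 alt 1.101
```

play_rows --rows '[{"dx": -0.49,"dy": 0.95,"dz": 0,"twist": -0.3,"hand": 1},{"dx": -0.49,"dy": 0.95,"dz": 0,"twist": -0.3,"hand": 1},{"dx": -0.49,"dy": 0.95,"dz": 0,"twist": -0.3,"hand": 1},{"dx": -0.49,"dy": 0.95,"dz": 0,"twist": -0.3,"hand": 1},{"dx": -0.49,"dy": 0.95,"dz": 0,"twist": -0.3,"hand": 1}]'

```text
clock: 22.75
tcp_pos: [0.5604, 0.0848, 0.1353]
tcp_rot: [1.41, -2.807, -0.001]
force: [0.3, -0.1, -2.2]
gripper_width: 0.362
```

play_rows --rows '[{"dx": -0.49,"dy": 0.95,"dz": 0,"twist": -0.3,"hand": 1},{"dx": -0.49,"dy": 0.95,"dz": 0,"twist": -0.3,"hand": 1},{"dx": -0.49,"dy": 0.95,"dz": 0,"twist": -0.3,"hand": 1},{"dx": -0.49,"dy": 0.95,"dz": 0,"twist": -0.3,"hand": 1},{"dx": -0.49,"dy": 0.95,"dz": 0,"twist": -0.3,"hand": 1}]'

```text
clock: 23.25
tcp_pos: [0.4874, 0.2272, 0.1352]
tcp_rot: [-0.716, 3.059, 0.001]
force: [0.3, 0.0, -2.8]
gripper_width: 0.365
```

play_rows --rows '[{"dx": -0.49,"dy": 0.95,"dz": 0,"twist": -0.3,"hand": 1},{"dx": -0.49,"dy": 0.95,"dz": 0,"twist": -0.3,"hand": 1},{"dx": -0.49,"dy": 0.95,"dz": 0,"twist": -0.3,"hand": 1},{"dx": -0.49,"dy": 0.95,"dz": 0,"twist": -0.3,"hand": 1},{"dx": -0.49,"dy": 0.95,"dz": 0,"twist": -0.3,"hand": 1},{"dx": -0.49,"dy": 0.95,"dz": 0,"twist": -0.3,"hand": 1},{"dx": -0.49,"dy": 0.95,"dz": 0,"twist": -0.3,"hand": 1}]'

```text
clock: 23.95
tcp_pos: [0.4153, 0.3665, 0.135]
tcp_rot: [-0.02, -3.141, 0.001]
force: [-0.2, -0.4, -2.3]
gripper_width: 0.358
```

```bash
python3 - <<'E'
from h import *
go(.4146,.3709,.045,-180.6)
im=get_image("wrist");cv2.imwrite("pics/o.png",im[:,:,::-1])
E
```

```text
now [0.4153 0.3665 0.135 ] yaw 179.28 w 0.35847693146507786 q [ 1.08  0.26 -0.41 -0.   -0.9  -1.09] F [-0.2 -0.4 -2.3]
shift units [-0.005  0.029 -0.6  ] twist 0.001 alt -1.999
```

View pics/o.png

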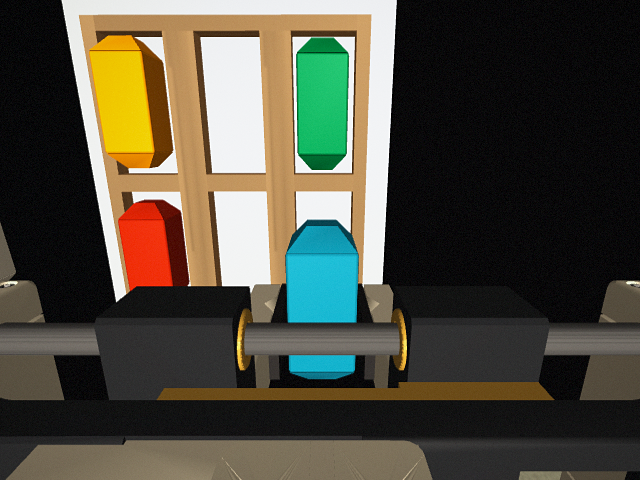

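play_rows --rows '[{"dx": -0.005,"dy": 0.03,"dz": -0.2,"twist": 0,"hand": 1},{"dx": -0.005,"dy": 0.03,"dz": -0.4,"twist": 0,"hand": 1},{"dx": -0.005,"dy": 0.03,"dz": -0.52,"twist": 0,"hand": 1},{"dx": -0.005,"dy": 0.03,"dz": -0.6,"twist": 0,"hand": 1},{"dx": -0.005,"dy": 0.03,"dz": -0.6,"twist": 0,"hand": 1}]'

```text
clock: 24.5
tcp_pos: [0.4145, 0.3713, 0.0446]
tcp_rot: [-0.021, -3.141, 0.002]
force: [-1.0, -0.3, -2.1]
gripper_width: 0.362
```

play_rows --rows '[{"dx": 0,"dy": 0,"dz": 0,"twist": 0,"hand": -0.1},{"dx": 0,"dy": 0,"dz": 0,"twist": 0,"hand": -0.1},{"dx": 0,"dy": 0,"dz": 0,"twist": 0,"hand": -0.1},{"dx": 0,"dy": 0,"dz": 0.3,"twist": 0,"hand": -0.1},{"dx": 0,"dy": 0,"dz": 0.6,"twist": 0,"hand": -0.5},{"dx": 0,"dy": 0,"dz": 0.9,"twist": 0,"hand": -1},{"dx": 0,"dy": 0,"dz": 1,"twist": 0,"hand": -1},{"dx": 0,"dy": 0,"dz": 1,"twist": 0,"hand": -1}]'

```text
clock: 25.3
tcp_pos: [0.4151, 0.3736, 0.1992]
tcp_rot: [0.019, 3.138, 0.009]
force: [0.0, 0.4, -0.1]
gripper_width: 0.852
```

```bash
python3 look.py p; python3 - <<'E'
from h import *
go(.476,.22,.36,-180.6)
im=get_image("wrist");cv2.imwrite("pics/p.png",im[:,:,::-1])
E
```

```text
top red [ 0.5397  0.3711 88.6875]
top yel [  0.5386   0.266  -89.7068]
top grn [ 0.4136  0.2693 88.8934]
top tur [ 0.4141  0.3619 88.6678]
scene red [  0.536    0.3696 -89.5109]
scene yel [  0.5352   0.266  -86.4215]
scene grn [ 0.4098  0.2686 89.7797]
scene tur [ 0.4111  0.3714 89.0423]
now [0.4139 0.3721 0.1956] yaw 179.27 w 0.9436175370536484 q [ 1.08  0.21 -0.33 -0.   -1.04 -1.1 ] F [-0.   0.3 -0. ]
shift units [ 0.414 -1.014  1.096] twist 0.001 alt -1.999
```

View pics/p.png

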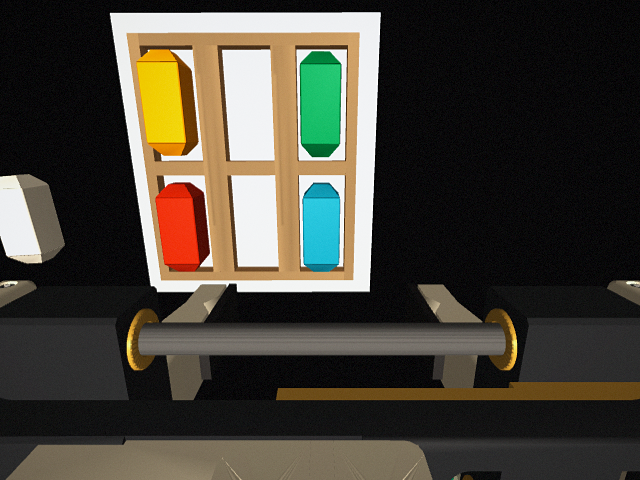

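View pics/p_scene.png

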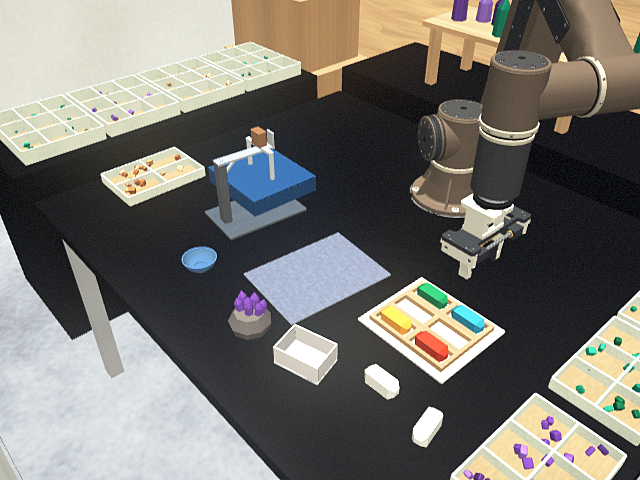

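play_rows --rows '[{"dx": 0.4,"dy": -0.5,"dz": 1,"twist": 0.2,"hand": -1},{"dx": 0.4,"dy": -0.5,"dz": 1,"twist": 0.2,"hand": -1},{"dx": 0.4,"dy": -0.5,"dz": 1,"twist": 0.2,"hand": -1},{"dx": 0.4,"dy": -0.5,"dz": 1,"twist": 0.2,"hand": -1},{"dx": 0.4,"dy": -0.5,"dz": 1,"twist": 0.2,"hand": -1}]'

```text
clock: 25.95
tcp_pos: [0.4761, 0.2965, 0.3479]
tcp_rot: [-0.469, 3.103, 0.003]
force: [0.0, 1.3, -0.4]
gripper_width: 1.003
```

play_rows --rows '[{"dx": 0,"dy": -1,"dz": 0.4,"twist": 0.3,"hand": -1},{"dx": 0,"dy": -1,"dz": 0.4,"twist": 0.3,"hand": -1},{"dx": 0,"dy": -1,"dz": 0.4,"twist": 0.3,"hand": -1},{"dx": 0,"dy": -1,"dz": 0.4,"twist": 0.3,"hand": -1},{"dx": 0,"dy": -1,"dz": 0.4,"twist": 0.3,"hand": -1}]'

```text
clock: 26.45
tcp_pos: [0.474, 0.1458, 0.4049]
tcp_rot: [1.181, -2.911, -0.0]
force: [-0.9, -0.5, 0.7]
gripper_width: 1.001
```

play_rows --rows '[{"dx": 0,"dy": -1,"dz": 0,"twist": 0.3,"hand": -1},{"dx": 0,"dy": -1,"dz": 0,"twist": 0.3,"hand": -1},{"dx": 0,"dy": -1,"dz": 0,"twist": 0.3,"hand": -1},{"dx": 0,"dy": -1,"dz": 0,"twist": 0.3,"hand": -1},{"dx": 0,"dy": -1,"dz": 0,"twist": 0.3,"hand": -1}]'

```text
clock: 26.95
tcp_pos: [0.4739, -0.0037, 0.4034]
tcp_rot: [1.827, -2.552, -0.002]
force: [-0.2, -0.1, -0.3]
gripper_width: 1.0
```

play_rows --rows '[{"dx": -0.3,"dy": -1,"dz": 0,"twist": 0.2,"hand": -1},{"dx": -0.3,"dy": -1,"dz": 0,"twist": 0.2,"hand": -1},{"dx": -0.3,"dy": -1,"dz": 0,"twist": 0.2,"hand": -1},{"dx": -0.3,"dy": -1,"dz": 0,"twist": 0.2,"hand": -1},{"dx": -0.3,"dy": -1,"dz": 0,"twist": 0.2,"hand": -1}]'

```text
clock: 27.45
tcp_pos: [0.4288, -0.1534, 0.4039]
tcp_rot: [2.202, -2.239, -0.003]
force: [-0.1, 0.2, -0.4]
gripper_width: 0.999
```

play_rows --rows '[{"dx": -0.4,"dy": -1,"dz": 0,"twist": 0,"hand": -1},{"dx": -0.4,"dy": -1,"dz": 0,"twist": 0,"hand": -1},{"dx": -0.4,"dy": -1,"dz": 0,"twist": 0,"hand": -1},{"dx": -0.4,"dy": -1,"dz": 0,"twist": 0,"hand": -1},{"dx": -0.4,"dy": -1,"dz": 0,"twist": 0,"hand": -1},{"dx": -0.4,"dy": -1,"dz": 0,"twist": 0,"hand": -1}]'

```text
clock: 28.05
tcp_pos: [0.37, -0.3018, 0.4044]
tcp_rot: [2.206, -2.236, -0.002]
force: [0.3, -0.6, 0.1]
gripper_width: 1.003
```

```bash
python3 - <<'E'
from h import *
go(.46,-.32,.30,-90)
im=get_image("wrist");w=calibration("wrist");cv2.imwrite("pics/q.png",im[:,:,::-1])
for t,z in [("cover_grip",.23),("cover_bar",.2),("hook_bed",.2),("hook_tip",.24)]:
    for s in spot_point("wrist",t)[:2]: print(t,s['confidence'],s['position'],unproj(w,s['position'],z))
E
```

```text
now [ 0.37   -0.3018  0.4044] yaw -90.76 w 1.0032806055716872 q [-0.27 -0.04 -0.13 -0.   -1.49  1.83] F [ 0.3 -0.6  0.1]
shift units [ 0.6   -0.121 -0.696] twist 0.008 alt -1.992
cover_bar 0.96 [332.4, 120.1] [ 0.46456369 -0.31180129  0.2       ]
hook_bed 0.73 [329.6, 126.8] [ 0.45877    -0.30920737  0.2       ]
hook_tip 0.96 [327.7, 157.3] [ 0.43333422 -0.30663643  0.24      ]
```

View pics/q.png

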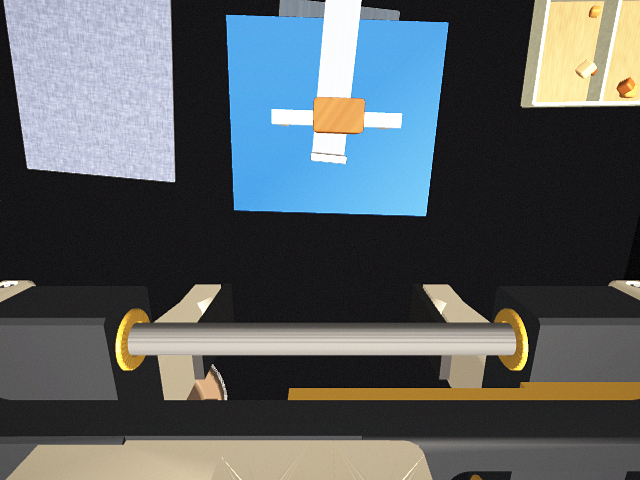

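```bash
python3 - <<'E'
from h import *
np.set_printoptions(precision=4,suppress=True)
im=get_image("wrist");w=calibration("wrist")
h=cv2.cvtColor(im,cv2.COLOR_RGB2HSV)
print(fit_rect(w,im,None,.206,.232,.125,[.46,-.315,0],25))
m=((h[...,0]<25)&(h[...,1]>100)&(h[...,2]>80)).astype(np.uint8);k=np.zeros_like(m);k[80:145,300:380]=1;m*=k
cn=max(cv2.findContours(m,0,cv2.CHAIN_APPROX_NONE)[0],key=cv2.contourArea)
b=cv2.boxPoints(cv2.minAreaRect(cn));print(b)
P=np.array([unproj(w,q,.252)[:2] for q in b]);print(P,P.mean(0),np.linalg.norm(np.roll(P,-1,0)-P,axis=1))
e=P-np.roll(P,-1,0);print(np.degrees(np.arctan2(e[:,1],e[:,0])))
im=get_image("top");w=calibration("top")
print(fit_rect(w,im,None,.206,.232,.125,[.46,-.315,0],25))
im=get_image("scene");w=calibration("scene");cv2.imwrite("pics/q_s.png",cv2.resize(im[100:250,180:340,::-1],None,fx=4,fy=4,interpolation=cv2.INTER_CUBIC))
E
```

```text
(array([ 0.4656, -0.3153, -0.0424]), 105, [(30, -0.42), (15, 0.47), (30, -0.44), (30, -0.16)], np.float64(1.1152797312511373))
[[312.5483 132.4547]
 [313.6624  96.802 ]
 [364.2693  98.3834]
 [363.1551 134.0361]]
[[ 0.4527 -0.2951]
 [ 0.4787 -0.2965]
 [ 0.4771 -0.3352]
 [ 0.4511 -0.3349]] [ 0.4649 -0.3154] [0.026  0.0387 0.0261 0.0398]
[177.0888  87.7103  -0.5882 -92.3341]
(array([ 0.4649, -0.316 , -0.0458]), 29, [(14, -0.0), (12, 0.0), (3, -0.15), (0, nan)], np.float64(0.40982794117494087))
  return _methods._mean(a, axis=axis, dtype=dtype,
  ret = ret.dtype.type(ret / rcount)
```

View pics/q_s.png

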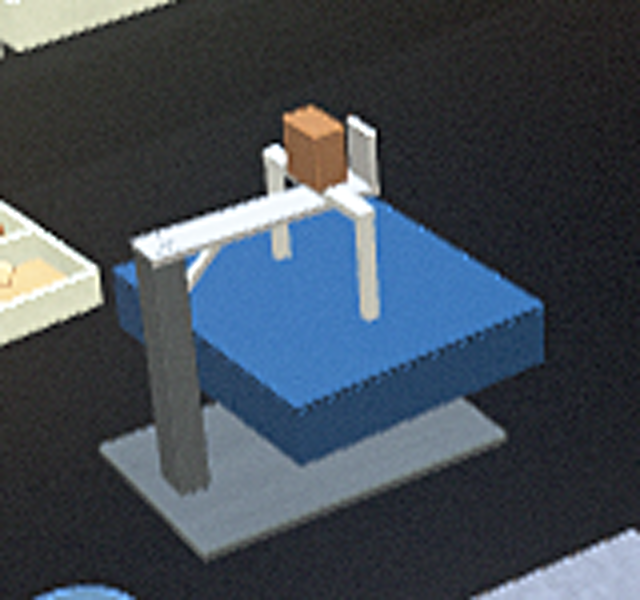

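play_rows --rows '[{"dx": 0.635,"dy": -0.09,"dz": -0.6,"twist": -0.019,"hand": -0.5},{"dx": 0.635,"dy": -0.09,"dz": -0.6,"twist": -0.019,"hand": -0.5},{"dx": 0.635,"dy": -0.09,"dz": -0.6,"twist": -0.019,"hand": -0.5},{"dx": 0.635,"dy": -0.09,"dz": -0.6,"twist": -0.019,"hand": -0.5},{"dx": 0.635,"dy": -0.09,"dz": -0.6,"twist": -0.019,"hand": -0.5}]'

```text
clock: 28.95
tcp_pos: [0.4645, -0.3162, 0.3145]
tcp_rot: [2.173, -2.267, -0.003]
force: [0.3, -0.4, 1.2]
gripper_width: 0.752
```

```bash
python3 - <<'E'
from h import *
go(.4652,-.3154,.237,-92.5)
im=get_image("wrist");w=calibration("wrist");cv2.imwrite("pics/r.png",im[:,:,::-1])
for p in [(.4652,-.3154,.252)]: print(proj(w,p))
im=get_image("scene");cv2.imwrite("pics/r_s.png",cv2.resize(im[100:250,180:340,::-1],None,fx=4,fy=4,interpolation=cv2.INTER_CUBIC))
E
```

```text
now [ 0.4645 -0.3162  0.3145] yaw -92.41 w 0.7517602724925678 q [-0.25  0.14 -0.13  0.   -1.3   1.78] F [ 0.3 -0.4  1.2]
shift units [ 0.005  0.005 -0.517] twist -0.001 alt 1.999
[321.02255017 271.32144724]
```

View pics/r.png

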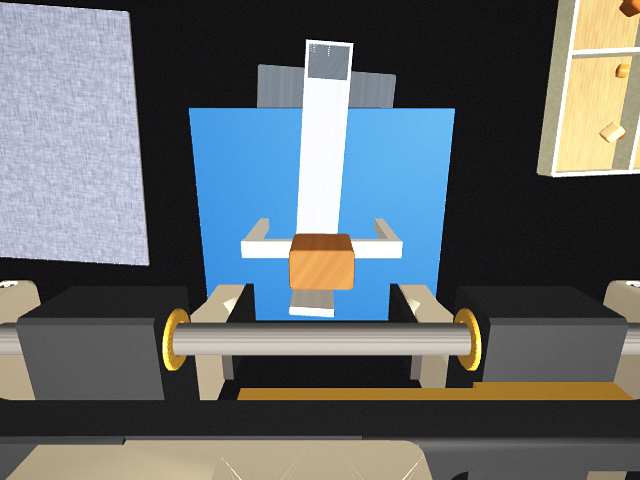

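View pics/r_s.png

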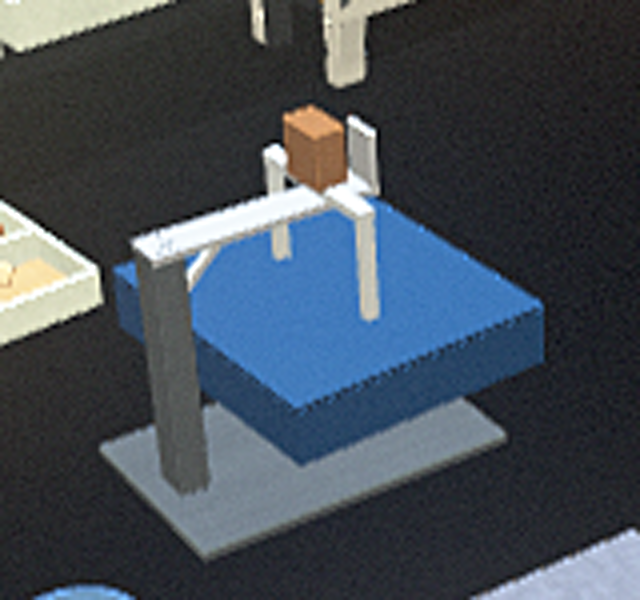

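play_rows --rows '[{"dx": 0.004,"dy": 0.004,"dz": -0.2,"twist": 0,"hand": -0.5},{"dx": 0.004,"dy": 0.004,"dz": -0.4,"twist": 0,"hand": -0.5},{"dx": 0.004,"dy": 0.004,"dz": -0.515,"twist": 0,"hand": -0.5},{"dx": 0.004,"dy": 0.004,"dz": -0.515,"twist": 0,"hand": -0.5},{"dx": 0.004,"dy": 0.004,"dz": -0.515,"twist": 0,"hand": 1},{"dx": 0.004,"dy": 0.004,"dz": -0.515,"twist": 0,"hand": 1},{"dx": 0.004,"dy": 0.004,"dz": -0.515,"twist": 0,"hand": 1},{"dx": 0.004,"dy": 0.004,"dz": -0.515,"twist": 0,"hand": 1},{"dx": 0.004,"dy": 0.004,"dz": -0.515,"twist": 0,"hand": 1},{"dx": 0.004,"dy": 0.004,"dz": -0.515,"twist": 0,"hand": 1}]' --force 58

```text
clock: 30.05
tcp_pos: [0.4653, -0.316, 0.2391]
tcp_rot: [-2.174, 2.268, -0.002]
force: [-1.4, 1.4, 6.1]
gripper_width: 0.453
```

```bash
python3 - <<'E'
from h import *
go(.4652,-.3154,.237,-92.5)
im=get_image("wrist");w=calibration("wrist");cv2.imwrite("pics/s.png",im[:,:,::-1])
E
```

```text
now [ 0.4653 -0.316   0.2391] yaw -92.42 w 0.4528953764632981 q [-0.25  0.18 -0.26  0.   -1.13  1.78] F [-1.4  1.4  6.1]
shift units [-0.001  0.004 -0.014] twist -0.001 alt 1.999
```

View pics/s.png

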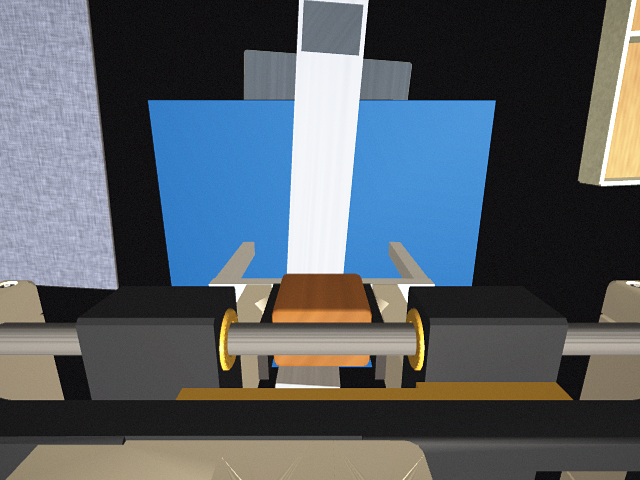

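play_rows --rows '[{"dx": 0,"dy": 0,"dz": 0.1,"twist": 0,"hand": 1},{"dx": 0,"dy": 0,"dz": 0.2,"twist": 0,"hand": 1},{"dx": 0,"dy": 0,"dz": 0.3,"twist": 0,"hand": 1},{"dx": 0,"dy": 0,"dz": 0.355,"twist": 0,"hand": 1},{"dx": 0,"dy": 0,"dz": 0.355,"twist": 0,"hand": 1},{"dx": 0,"dy": 0,"dz": 0.355,"twist": 0,"hand": 1}]'

```text
clock: 30.7
tcp_pos: [0.4645, -0.3153, 0.2902]
tcp_rot: [2.173, -2.268, -0.003]
force: [-0.4, -0.7, -5.6]
gripper_width: 0.454
```

```bash
python3 - <<'E'
from h import *
go(.385,-.313,.29,-92.5)
im=get_image("wrist");w=calibration("wrist");cv2.imwrite("pics/t.png",im[:,:,::-1])
im=get_image("scene");cv2.imwrite("pics/t_s.png",cv2.resize(im[100:250,180:340,::-1],None,fx=4,fy=4,interpolation=cv2.INTER_CUBIC))
E
```

```text
now [ 0.4645 -0.3153  0.2902] yaw -92.45 w 0.45352392154763577 q [-0.25  0.15 -0.18 -0.   -1.25  1.78] F [-0.4 -0.7 -5.6]
shift units [-0.53   0.015 -0.001] twist -0.001 alt 1.999
```

View pics/t.png

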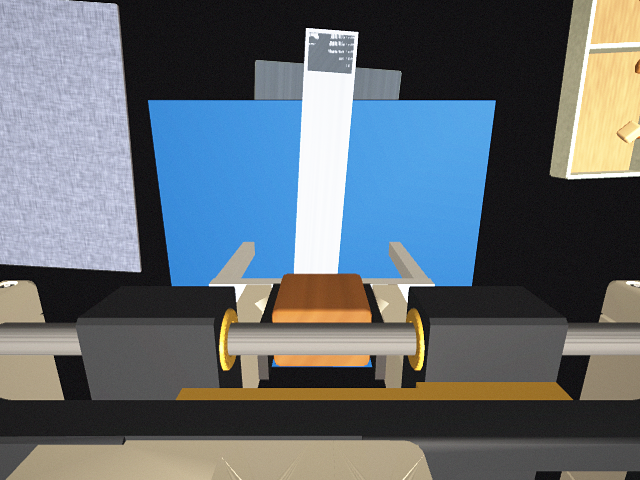

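View pics/t_s.png

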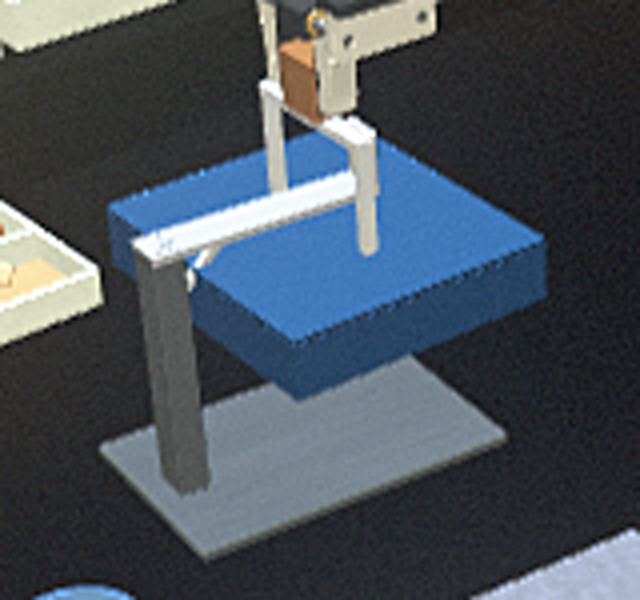

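play_rows --rows '[{"dx": -0.1,"dy": 0.005,"dz": 0,"twist": 0,"hand": 1},{"dx": -0.2,"dy": 0.01,"dz": 0,"twist": 0,"hand": 1},{"dx": -0.3,"dy": 0.015,"dz": 0,"twist": 0,"hand": 1},{"dx": -0.4,"dy": 0.02,"dz": 0,"twist": 0,"hand": 1},{"dx": -0.5,"dy": 0.025,"dz": 0,"twist": 0,"hand": 1},{"dx": -0.6,"dy": 0.03,"dz": 0,"twist": 0,"hand": 1},{"dx": -0.7,"dy": 0.035,"dz": 0,"twist": 0,"hand": 1},{"dx": -0.7,"dy": 0.035,"dz": 0,"twist": 0,"hand": 1}]'

```text
clock: 31.6
tcp_pos: [0.3576, -0.3102, 0.2917]
tcp_rot: [-2.173, 2.269, -0.0]
force: [0.2, 0.2, -5.7]
gripper_width: 0.453
```

```bash
python3 - <<'E'
from h import *
go(.33,-.313,.29,-92.5)
im=get_image("wrist");w=calibration("wrist");cv2.imwrite("pics/u.png",im[:,:,::-1])
im=get_image("scene");cv2.imwrite("pics/u_s.png",cv2.resize(im[80:250,180:380,::-1],None,fx=3.5,fy=3.5,interpolation=cv2.INTER_CUBIC))
E
```

```text
now [ 0.3576 -0.3102  0.2917] yaw -92.47 w 0.45273645813570157 q [-0.3  -0.01 -0.34 -0.   -1.24  1.83] F [ 0.2  0.2 -5.7]
shift units [-0.184 -0.019 -0.011] twist -0.0 alt 2.0
```

View pics/u.png

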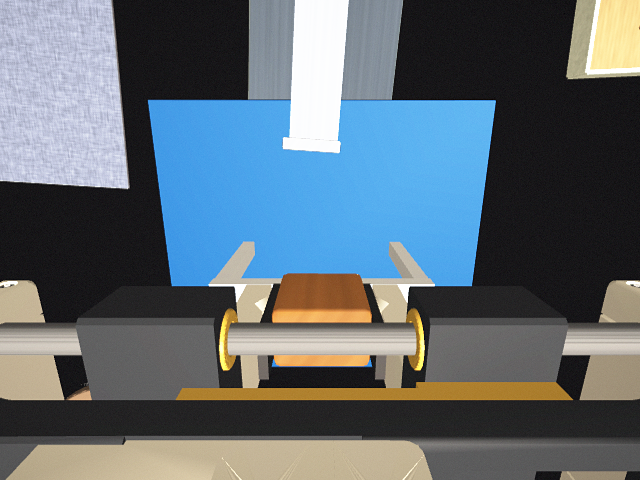

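View pics/u_s.png

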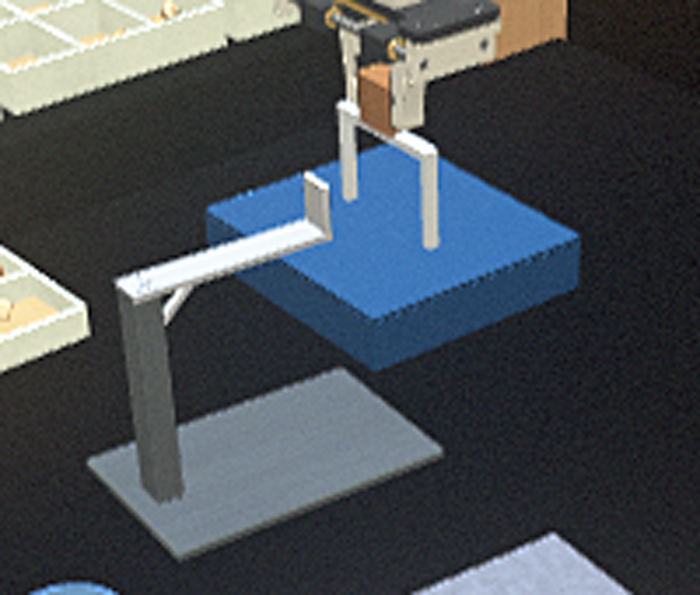

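play_rows --rows '[{"dx": 0,"dy": 0.2,"dz": 0,"twist": 0,"hand": 1},{"dx": 0,"dy": 0.4,"dz": 0,"twist": 0,"hand": 1},{"dx": 0.05,"dy": 0.6,"dz": 0,"twist": 0,"hand": 1},{"dx": 0.2,"dy": 0.75,"dz": 0,"twist": 0,"hand": 1},{"dx": 0.35,"dy": 0.9,"dz": 0,"twist": 0,"hand": 1},{"dx": 0.55,"dy": 1,"dz": 0,"twist": 0,"hand": 1},{"dx": 0.7,"dy": 1,"dz": 0,"twist": 0,"hand": 1},{"dx": 0.7,"dy": 1,"dz": 0,"twist": 0,"hand": 1}]'

```text
clock: 32.5
tcp_pos: [0.4681, -0.1596, 0.2908]
tcp_rot: [2.176, -2.266, 0.001]
force: [-1.3, -0.7, -5.8]
gripper_width: 0.456
```

play_rows --rows '[{"dx": 0,"dy": 0.25,"dz": 0,"twist": 0,"hand": 1},{"dx": 0,"dy": 0.5,"dz": 0,"twist": 0,"hand": 1},{"dx": 0,"dy": 0.75,"dz": 0,"twist": 0,"hand": 1},{"dx": 0,"dy": 1,"dz": 0,"twist": 0.01,"hand": 1},{"dx": 0,"dy": 1,"dz": 0,"twist": 0.02,"hand": 1}]'

```text
clock: 33.0
tcp_pos: [0.4652, -0.0071, 0.2914]
tcp_rot: [-2.213, 2.228, 0.0]
force: [-0.5, 0.2, -5.4]
gripper_width: 0.453
```

play_rows --rows '[{"dx": 0,"dy": 0.25,"dz": 0,"twist": 0,"hand": 1},{"dx": 0,"dy": 0.5,"dz": 0,"twist": 0,"hand": 1},{"dx": 0,"dy": 0.75,"dz": 0,"twist": 0,"hand": 1},{"dx": 0,"dy": 1,"dz": 0,"twist": 0,"hand": 1},{"dx": 0,"dy": 1,"dz": 0,"twist": 0,"hand": 1}]'

```text
clock: 33.5
tcp_pos: [0.4654, 0.1429, 0.2911]
tcp_rot: [-2.212, 2.23, 0.0]
force: [0.1, -0.1, -6.0]
gripper_width: 0.454
```

```bash
python3 - <<'E'
from h import *
go(.476,.3192,.29,-90.6)
im=get_image("wrist");w=calibration("wrist");cv2.imwrite("pics/v.png",im[:,:,::-1])
E
```

```text
now [0.4654 0.1429 0.2911] yaw -90.46 w 0.45398125408021467 q [ 0.7   0.02 -0.32 -0.   -1.23  0.86] F [ 0.1 -0.1 -6. ]
shift units [ 0.071  1.175 -0.008] twist -0.002 alt 1.998
```

View pics/v.png

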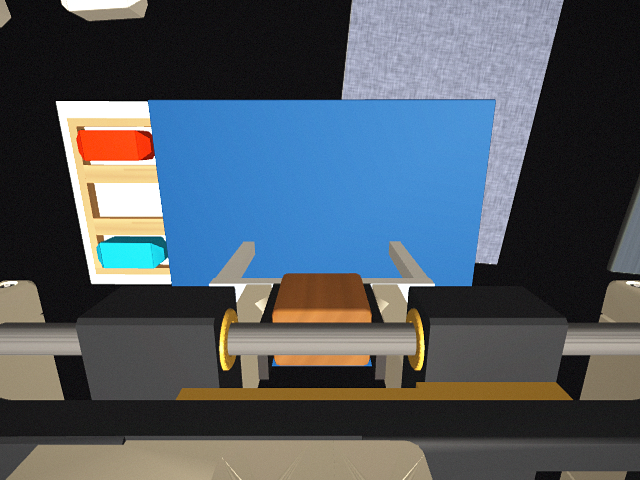

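```bash
cat > cov.py <<'E'
from h import *
np.set_printoptions(precision=4,suppress=True)
w=calibration("wrist");s,p,yaw,R=tool();im=get_image("wrist")
h=cv2.cvtColor(im,cv2.COLOR_RGB2HSV)
m=((h[...,0]>95)&(h[...,0]<115)&(h[...,1]>130)&(h[...,2]>60)).astype(np.uint8)
n,l,st,_=cv2.connectedComponentsWithStats(m);i=1+np.argmax(st[1:,4]);m=(l==i)
L=[];Rr=[];T=[]
for r in range(115,235,2):
    c=np.where(m[r])[0];L.append((c[0]-.5,r));Rr.append((c[-1]+.5,r))
for c in range(175,475,4):
    r=np.where(m[:,c])[0];
    if len(r): T.append((c,r[0]-.5))
def line(P):
    vx,vy,x,y=cv2.fitLine(np.array(P,np.float32),cv2.DIST_HUBER,0,.01,.01)[:,0];return np.array([x,y]),np.array([vx,vy])
def inter(a,b):
    t=np.linalg.solve(np.array([a[1],-b[1]]).T,b[0]-a[0]);return a[0]+t[0]*a[1]
l,r,t=line(L),line(Rr),line(T)
A,B=inter(l,t),inter(r,t);print("far corners px",A,B)
# near points on side edges at row 230
def at(li,row): return li[0]+li[1]*(row-li[0][1])/li[1][1]
C,D=at(l,230),at(r,230)
for z in [p[2]-.1141,p[2]-.112,p[2]-.110]:
    a,b,c,d=[unproj(w,q,z)[:2] for q in(A,B,C,D)]
    e=a-b;wd=np.linalg.norm(e);ya=np.arctan2(e[1],e[0])-np.pi/2
    wn=abs((c-d)@np.array([-np.sin(ya),np.cos(ya)]))
    ctr=(a+b)/2-.103*np.array([np.cos(ya),np.sin(ya)])
    sl=[np.degrees(np.arctan2(*(a-c)[::-1])),np.degrees(np.arctan2(*(b-d)[::-1]))]
    print("dz",p[2]-z,"width far",wd,"near",wn,"yaw deg",np.degrees(ya),"sides",sl,"centre",ctr,"minus tcp",ctr-p[:2])
print(p,yaw)
E
python3 cov.py
```

```text
far corners px [147.5643  99.5   ] [495.5095  99.5   ]
dz 0.11409999999999998 width far 0.23028028774817483 near 0.2304102855217915 yaw deg -0.4616190527420814 sides [np.float64(-0.5067477363358474), np.float64(-0.423067434300026)] centre [0.4648 0.1417] minus tcp [-0.0001  0.0006]
dz 0.11199999999999999 width far 0.22834602372247664 near 0.22847492956582263 yaw deg -0.46161905274209414 sides [np.float64(-0.5067477363358264), np.float64(-0.4230674343000266)] centre [0.4646 0.1417] minus tcp [-0.0004  0.0006]
dz 0.10999999999999999 width far 0.226503867507526 near 0.22663173341728088 yaw deg -0.4616190527420814 sides [np.float64(-0.5067477363358267), np.float64(-0.42306743430002763)] centre [0.4644 0.1417] minus tcp [-0.0006  0.0006]
[0.465  0.1411 0.291 ] -90.47182828483206
```

play_rows --rows '[{"dx": 0.035,"dy": 0.25,"dz": 0,"twist": 0,"hand": 1},{"dx": 0.073,"dy": 0.5,"dz": 0,"twist": 0,"hand": 1},{"dx": 0.073,"dy": 0.75,"dz": 0,"twist": 0,"hand": 1},{"dx": 0.073,"dy": 1,"dz": 0,"twist": 0,"hand": 1},{"dx": 0.073,"dy": 1,"dz": 0,"twist": 0,"hand": 1}]'

```text
clock: 34.1
tcp_pos: [0.4765, 0.2922, 0.2906]
tcp_rot: [-2.21, 2.232, 0.0]
force: [-0.5, 0.0, -5.0]
gripper_width: 0.457
```

play_rows --rows '[{"dx": 0,"dy": 0.1,"dz": -0.1,"twist": 0,"hand": 1},{"dx": 0,"dy": 0.175,"dz": -0.2,"twist": 0,"hand": 1},{"dx": 0,"dy": 0.175,"dz": -0.3,"twist": 0,"hand": 1},{"dx": 0,"dy": 0.175,"dz": -0.4,"twist": 0,"hand": 1},{"dx": 0,"dy": 0.175,"dz": -0.4,"twist": 0,"hand": 1},{"dx": 0,"dy": 0.175,"dz": -0.4,"twist": 0,"hand": 1}]'

```text
clock: 34.7
tcp_pos: [0.4762, 0.3149, 0.2312]
tcp_rot: [2.207, -2.234, 0.001]
force: [0.2, -0.8, -5.2]
gripper_width: 0.454
```

```bash
python3 cov.py; python3 - <<'E'
from h import *
go(.476,.3186,.168,-90.6)
im=get_image("wrist");w=calibration("wrist");
print(fit_rect(w,im,None,.22,.246,.005,[.476,.319,-.012],30)[1:3])
for q in [(.366,.197,.005),(.586,.195,.005),(.587,.442,.005)]: print(proj(w,q))
cv2.imwrite("pics/w.png",im[:,:,::-1])
im=get_image("scene");cv2.imwrite("pics/w_s.png",cv2.resize(im[180:400,320:540,::-1],None,fx=2.7,fy=2.7,interpolation=cv2.INTER_CUBIC))
E
```

```text
far corners px [146.8222  99.5   ] [495.5757  99.5   ]
dz 0.1141 width far 0.23080028450987566 near 0.23095133468238194 yaw deg -0.6683735510442669 sides [np.float64(-0.6734871861011338), np.float64(-0.5762806919219928)] centre [0.4761 0.3157] minus tcp [-0.0001  0.0007]
dz 0.112 width far 0.22886151089117013 near 0.22901129220869992 yaw deg -0.6683735510443177 sides [np.float64(-0.67348718610111), np.float64(-0.5762806919219904)] centre [0.4759 0.3157] minus tcp [-0.0004  0.0007]
dz 0.11 width far 0.22701505982573625 near 0.22716363270995513 yaw deg -0.6683735510442923 sides [np.float64(-0.6734871861010688), np.float64(-0.5762806919219818)] centre [0.4756 0.3157] minus tcp [-0.0006  0.0007]
[0.4762 0.3149 0.2312] -90.68830246908905
now [0.4765 0.3154 0.2319] yaw -90.67 w 0.45158728179916596 q [ 0.93  0.2  -0.25  0.   -1.12  0.63] F [-0.1  0.4 -4.9]
shift units [-0.003  0.021 -0.426] twist 0.001 alt -1.999
(36, [(1, 0.49), (30, 0.07), (3, -0.17), (2, 5.24)])
[427.43317089 310.74048397]
[446.21450211 104.05058724]
[190.44564682 106.08504919]
```

View pics/w.png

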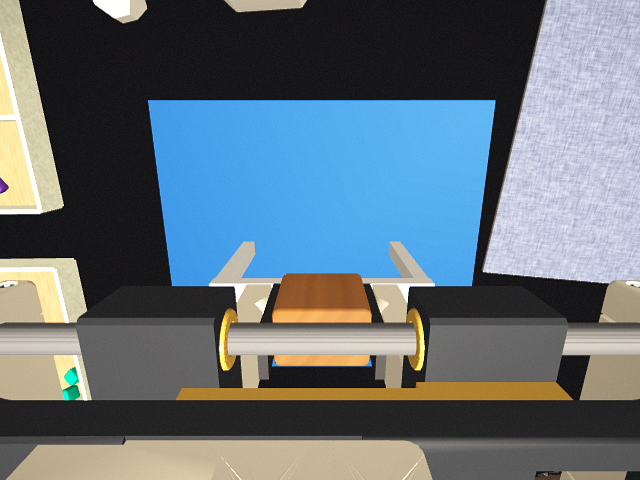

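View pics/w_s.png

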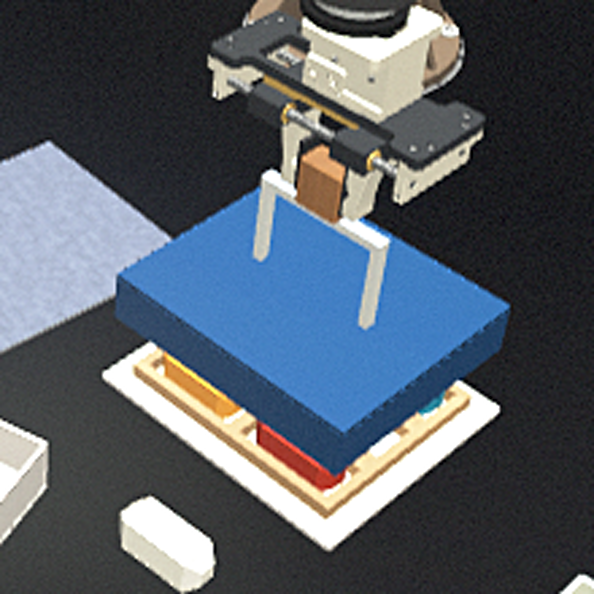

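play_rows --rows '[{"dx": -0.002,"dy": 0.021,"dz": 0,"twist": 0,"hand": 1},{"dx": -0.002,"dy": 0.021,"dz": -0.08,"twist": 0,"hand": 1},{"dx": -0.002,"dy": 0.021,"dz": -0.16,"twist": 0,"hand": 1},{"dx": -0.002,"dy": 0.021,"dz": -0.24,"twist": 0,"hand": 1},{"dx": -0.002,"dy": 0.021,"dz": -0.31,"twist": 0,"hand": 1},{"dx": -0.002,"dy": 0.021,"dz": -0.36,"twist": 0,"hand": 1},{"dx": -0.002,"dy": 0.021,"dz": -0.4,"twist": 0,"hand": 1},{"dx": -0.002,"dy": 0.021,"dz": -0.4,"twist": 0,"hand": 1}]'

```text
clock: 35.65
tcp_pos: [0.4753, 0.3186, 0.1703]
tcp_rot: [2.208, -2.233, 0.0]
force: [0.1, 0.5, -5.1]
gripper_width: 0.453
```

```bash
python3 cov.py|tail -1; python3 - <<'E'
from h import *
go(.476,.3186,.168,-90.6)
im=get_image("scene");cv2.imwrite("pics/x_s.png",cv2.resize(im[180:400,320:540,::-1],None,fx=2.7,fy=2.7,interpolation=cv2.INTER_CUBIC))
E
```

```text
[0.4753 0.3186 0.1703] -90.64160563483124
now [0.4756 0.3189 0.171 ] yaw -90.63 w 0.4547050987062379 q [ 0.93  0.26 -0.32  0.   -0.99  0.63] F [ 0.4  0.4 -5.6]
shift units [ 0.003 -0.002 -0.02 ] twist 0.0 alt -2.0
```

View pics/x_s.png

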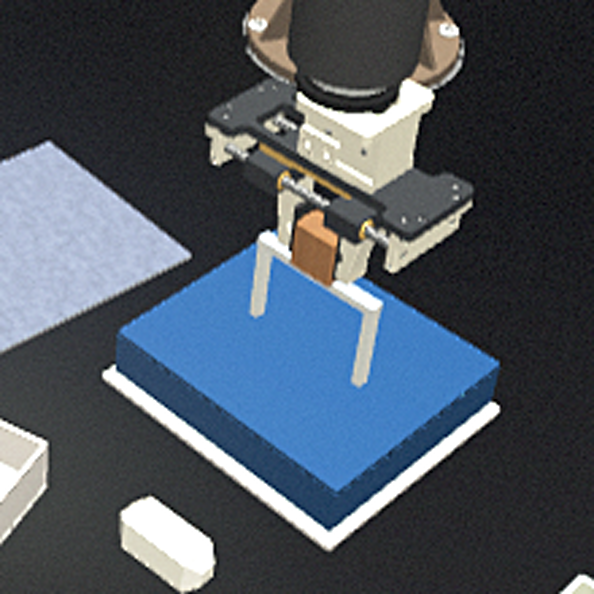

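Nearly down, centred, no contact yet. Go down in 1 mm steps.

play_rows --rows '[{"dx": 0,"dy": 0,"dz": -0.007,"twist": 0,"hand": 1},{"dx": 0,"dy": 0,"dz": -0.014,"twist": 0,"hand": 1},{"dx": 0,"dy": 0,"dz": -0.021,"twist": 0,"hand": 1},{"dx": 0,"dy": 0,"dz": -0.021,"twist": 0,"hand": 1}]'

```text
clock: 36.15
tcp_pos: [0.4756, 0.3189, 0.1681]
tcp_rot: [2.209, -2.234, -0.0]
force: [-0.4, 0.4, -5.0]
gripper_width: 0.453
```

play_rows --rows '[{"dx": 0,"dy": 0,"dz": -0.007,"twist": 0,"hand": 1},{"dx": 0,"dy": 0,"dz": -0.014,"twist": 0,"hand": 1},{"dx": 0,"dy": 0,"dz": -0.014,"twist": 0,"hand": 1}]'

```text
clock: 36.45
tcp_pos: [0.4756, 0.319, 0.1664]
tcp_rot: [-2.209, 2.233, -0.0]
force: [-2.3, -0.1, -1.3]
gripper_width: 0.45
```

play_rows --rows '[{"dx": 0,"dy": 0,"dz": -0.005,"twist": 0,"hand": 1},{"dx": 0,"dy": 0,"dz": -0.005,"twist": 0,"hand": 1}]'

```text
clock: 36.65
tcp_pos: [0.4756, 0.319, 0.1664]
tcp_rot: [-2.209, 2.233, -0.0]
force: [-5.0, -0.2, 5.6]
gripper_width: 0.452
```

play_rows --rows '[{"dx": 0,"dy": 0,"dz": 0,"twist": 0,"hand": 0},{"dx": 0,"dy": 0,"dz": 0,"twist": 0,"hand": -0.4},{"dx": 0,"dy": 0,"dz": 0,"twist": 0,"hand": -0.4},{"dx": 0,"dy": 0,"dz": 0,"twist": 0,"hand": -0.4},{"dx": 0,"dy": 0,"dz": 0.15,"twist": 0,"hand": -0.4},{"dx": 0,"dy": 0,"dz": 0.4,"twist": 0,"hand": -0.4},{"dx": 0,"dy": 0,"dz": 0.7,"twist": 0,"hand": -0.4},{"dx": 0,"dy": 0,"dz": 1,"twist": 0,"hand": -0.4},{"dx": 0,"dy": 0,"dz": 1,"twist": 0,"hand": -0.4}]'

```text
clock: 37.55
tcp_pos: [0.478, 0.3205, 0.3226]
tcp_rot: [-2.202, 2.225, -0.001]
force: [0.3, -0.3, -0.4]
gripper_width: 0.698
```

play_rows --rows '[{"dx": -0.4,"dy": 0.2,"dz": 0.5,"twist": 0,"hand": -0.4},{"dx": -0.4,"dy": 0.2,"dz": 0.5,"twist": 0,"hand": -0.4},{"dx": -0.4,"dy": 0.2,"dz": 0.5,"twist": 0,"hand": -0.4},{"dx": -0.4,"dy": 0.2,"dz": 0.5,"twist": 0,"hand": -0.4}]'

```text
clock: 37.95
tcp_pos: [0.4151, 0.3497, 0.3916]
tcp_rot: [-2.209, 2.23, 0.001]
force: [0.3, -0.7, -0.5]
gripper_width: 0.7
```

```bash
python3 - <<'E'
from h import *
np.set_printoptions(precision=4,suppress=True)
go(.476,.3186,.168,-90.6)
im=get_image("wrist");w=calibration("wrist");cv2.imwrite("pics/y.png",im[:,:,::-1])
for z in (.052,.056): print(z,fit_rect(w,im,None,.206,.232,z,[.476,.319,-.011],15))
print(fit_rect(w,im,None,.22,.246,.005,[.476,.319,-.011],15))
h=cv2.cvtColor(im,cv2.COLOR_RGB2HSV)
for s in spot_point("wrist","cover_grip")[:1]: print(s,unproj(w,s['position'],.157))
im=get_image("scene");c=calibration("scene");cv2.imwrite("pics/y_s.png",im[:,:,::-1])
for s in spot_point("scene","cover_grip")[:1]: print(s,unproj(c,s['position'],.157))
for t in ["geode","tub","bowl"]:
    for s in spot_point("scene",t)[:1]: print(t,unproj(c,s['position'],0))
E
```

```text
now [0.4151 0.3497 0.3916] yaw -90.54 w 0.7002703797066763 q [ 1.06  0.08 -0.03 -0.   -1.46  0.5 ] F [ 0.3 -0.7 -0.5]
shift units [ 0.406 -0.207 -1.49 ] twist -0.001 alt 1.999
0.052 (array([ 0.4754,  0.3186, -0.0111]), 120, [(30, -0.8), (30, -0.56), (30, -0.81), (30, -0.59)], np.float64(0.29303085375221466))
0.056 (array([ 0.4754,  0.3189, -0.0107]), 120, [(30, -1.72), (30, -1.46), (30, -1.73), (30, -1.52)], np.float64(0.2731655704852805))
(array([ 0.4736,  0.3156, -0.0186]), 120, [(30, 3.56), (30, 2.61), (30, 3.58), (30, 2.58)], np.float64(0.6539177370686181))
{'position': [352.4, 156.5], 'confidence': 0.83} [0.4761 0.3178 0.157 ]
{'position': [436.9, 271.5], 'confidence': 0.57} [0.4737 0.3137 0.157 ]
geode [0.7747 0.0486 0.    ]
tub [ 0.7663  0.2083 -0.    ]
bowl [ 0.749  -0.2084  0.    ]
```

View pics/y.png

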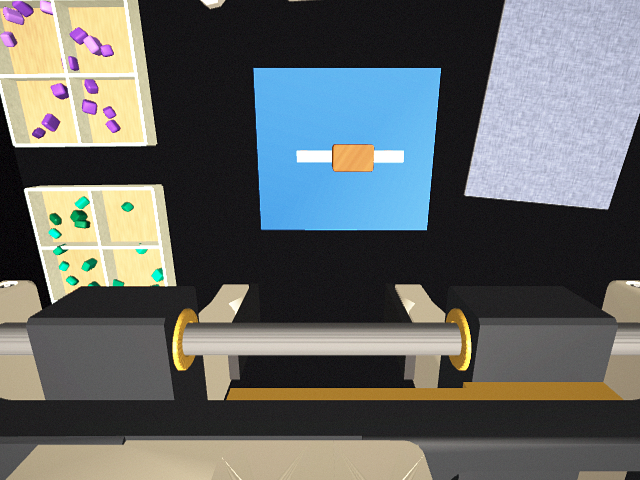

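View pics/y_s.png

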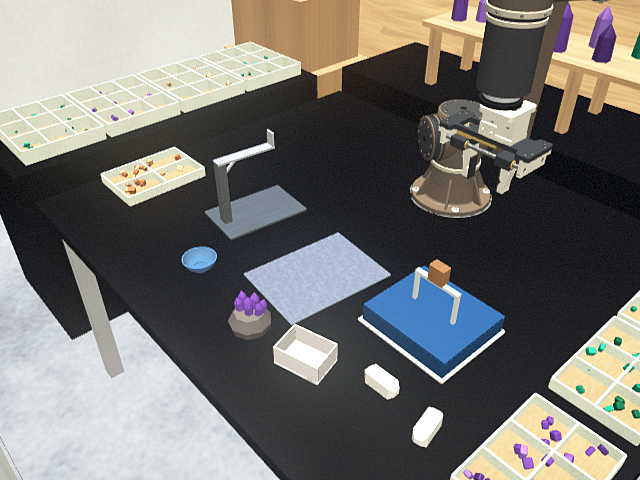

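```bash
python3 -c "
from station import *
print(sign_off())"
```

```text
the job is handed in; nothing more can be done
None
```

The tray is closed up and the job is handed in. Sign-off gives no verdict, so these are my own checks.

**Stones:** Four were out on the pad: green, yellow, red and turquoise. Each went lengthwise into its own corner pocket. I checked them by eye and by position fit in the scene, wrist and top pictures before touching the cover. There were no purple or pink stones, and I left the white look-alikes alone.

**Cover:** I lifted it about 51 mm off the hook, took it out past the tip, and lowered it over the tray until the force showed the ledge carrying it. Then I let go and backed off.

**Last checks:**
- **Position:** the cover's outline fits about 0.6 mm from the tray's centre in x and y, with its yaw matching the tray's.
- **Height:** the outline came out slightly small at the assumed 52 mm top height, which means the cover is fully down. The scene picture shows the rim on the ledge on the sides that face the camera.
- **Bystanders:** geode, tub and bowl read within about 10 mm of their first readings, which is within the noise of the networks.
- **Robot:** the arm is clear of everything.

**Disagreements:**
- The scene camera's network put the grip 2 mm off in x and 5 mm off in y. The wrist camera put it within 1.5 mm; both are inside the 12 mm limit.
- A last outline fit of the tray plate from the wrist picture was unreliable because the cover's edge hid it. I relied on the earlier fit, made with the plate in plain view.

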